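# Tip the rinsed plaster bowl over into the drip tray

## Task

The green plaster bowl has been rinsed: tip it over the edge of the black drip tray, without lifting it high, so that it rolls over its rim and ends mouth down, flat on the tray floor, to drain. The scrubbing brush lies where the bowl must go, so move it aside, keeping it in the tray. Leave the mug, the tub of wall plugs and the flat tin where they stand.

Things in the scene. Friction and masses are not known exactly. Their poses are not given: they have to be found in the camera images.
- bowl: Green stiff plastic bowl, 0.22 kg, loose, at first mouth up on the bench between tray and case, empty. 70 mm high; conical, outer radius 40 mm at the foot, 56 mm just under the rim; wall 4.5, floor 5 mm thick. Rim: a rolled bead 8 mm thick at radius 60 mm (128 mm over all), its centre 66 mm up; it overhangs the wall and can be hooked from below. Origin: centre of the underside; z from foot to mouth.
- bowl_mid (a point): Point on the bowl's axis 35 mm above its underside, halfway up.
- tray: Black drip tray, fixed to the bench, 340 mm (its x) by 320 mm (its y); rim 18 mm high, 5 mm thick; floor 5 mm above the bench. Origin: centre of its underside. It lies left (+y) or right (-y) of the bench's middle, its x axis within 0.15 rad of world x. The mug stands in one half (towards its +x or -x end), the brush lies in the other.
- mug: Brown mug already draining mouth down in the tray: 82 mm diameter, 85 mm high, handle out to 69 mm from the axis along the body's +y. Origin at the centre of its lower face, the rim on the tray. Must be left alone.
- brush: Block scrubbing brush lying bristles down in the tray, in the half without the mug: 100 mm (its x) by 42 mm (its y) by 38 mm high, 90 g, wooden back 20 to 38 mm above its underside. Origin at the centre of its underside.
- tub: Small white tub of red wall plugs, 54 mm diameter, 58 mm high over the plugs, 0.25 kg, loose, standing in the middle of the bench between tray and case. Origin at the centre of its underside. Must be left alone.
- case: Closed black drill case, fixed, 300 mm (its x) by 240 mm (its y) by 89 mm high, on the side of the bench's middle opposite the tray. Origin at the centre of its underside.
- tin: Flat round tin with a yellow lid, 66 mm diameter, 30 mm high, 0.3 kg, loose, standing between tray and case, nearer to or farther from the robot than the tub (the bowl stands on the tub's other side). Origin at the centre of its underside. Must be left alone.
Mind the look-alikes: they are no part of the job. What is meant by the brush is not turquoise, and is the smaller of those in its own colour.

How it is judged:
On the way:
1. the bowl is tipped over leaning on the tray: on its side (50 to 110 degrees from upright) while it bears on the tray (angle between bowl's own z axis and vertical between 0.87 and 1.92 rad and contact force between bowl and tray above 0.2 N), for 0.1 s.
At the end, for the whole second after the job is handed in: The bowl lies at rest mouth down, flat (within 4.5 degrees) with its whole rim on the tray floor and inside the tray's edge; the brush lies at rest in the tray; the mug, tub and tin are where they were (angle between bowl's own z axis and vertical above 3.06 rad and z of bowl in the frame of tray below 0.079 m and x of bowl in the frame of tray between -0.105 and 0.105 m and y of bowl in the frame of tray between -0.095 and 0.095 m and x of brush in the frame of tray between -0.155 and 0.155 m and y of brush in the frame of tray between -0.155 and 0.155 m and height (world z) of brush below 0.05 m and linear speed of each of bowl, brush below 0.02 m/s and angular speed of bowl below 0.2 rad/s); the robot touches nothing.
It fails at once if the bowl is lifted high instead of tipped (its middle more than 180 mm above the bench) (height (world z) of bowl_mid above 0.18 m).
It fails at once if the mug is moved by more than 12 mm (distance of mug from where it was at the start of the episode above 0.012 m).
It fails at once if the tub of plugs is moved by more than 12 mm (distance of tub from where it was at the start of the episode above 0.012 m).
It fails at once if the flat tin is moved by more than 12 mm (distance of tin from where it was at the start of the episode above 0.012 m).
It also fails if it takes over 67 s, if anything falls off the work surface, if the arm or the gripper's body presses on something with over 40 N, if the wrist force passes 120 N, or if a joint passes its speed limit or range.

## Robot

A 7-joint arm with a two-finger parallel gripper is mounted at the origin on the work surface. World frame = base frame: x ahead of the robot, y to its left, z up, the work surface at z = 0. Lengths are in m, angles in rad, forces in N, time in s.
With the tool pointing down it reaches from about 0.4 to 0.85 m from the base axis. Payload 10.4 kg.
Tool frame: the origin (TCP) lies on the centre line of the jaws, within the pads' length; the fingertips stand 22 mm ahead of it and the grasp point (between the pads) lies 3 mm ahead of it; x points along the fingers, y is the direction in which the jaws open and shut, and the axes are right-handed (so a half turn about x gives the same grasp; the last joint's range is limited). The gripper opens to 87 mm and grips with 3 to 60 N. Pads are 19 mm wide; open, the fingers measure 117 mm over their backs; the gripper's body (75 mm by 190 mm) begins 51 mm behind the grasp point.
Start: joints at [1.3, 0.332, -0.065, 1.46, 0.022, 1.35, -0.088], TCP at [0.153, -0.606, 0.245] pointing down, gripper open.
Joint ranges: [-2.6, 2.6], [-0.5, 2.12], [-1.47, 1.34], [0.16, 2.42], [-1.27, 4.41], [0.06, 2.06], [-2.6, 2.6]. Speed limits (rad/s): [2.22, 2.22, 2.79, 2.79, 3.14, 3.14, 3.14].

## Interface

Orientations are given as a unit quaternion [x, y, z, w].
In Python, from bench import * gives the robot as it stands.
- The arm moves only by the tool arm_command, never from a script. Its argument "targets" is one flat list of numbers, 7 for each row, row after row: the turn, a rotation vector about the tool's x, y, z in units of 45 degrees (1.0 is 45 degrees), then the shift along the tool's x, y, z in units of 25 mm (1.0 is 25 mm), then the opening, from 0 (shut) to 1 (fully open). In form: [wx, wy, wz, tx, ty, tz, fingers, wx, wy, wz, tx, ty, tz, fingers, ...]. A call has 1 to 12 rows; each row shifts and turns the pose as measured when the row begins, along the tool's axes as they then stand; what a row does not reach is not made up. A row lasts 1/12 s, in which the tool goes at most 41.7 mm and 7.16 degrees, less where a joint would pass 70% of its speed; a pose out of reach is approached as far as the arm can. A call with a number of a shift or a turn outside -1 to 1 is refused whole. A call with a gripper value outside its range is refused whole. The fingers move at their own pace and stop on an object; "newtons" is the grip in N (left out, the last holds). Time passes only in rows, so rows that do not move let the fingers close. It gives the time, the measured TCP pose, the force and the opening at its end, in the units of the state.
- read_state(): the state, without advancing time (a new reading comes with each control period).
- camera(name): name is "scene" or "top"; returns the picture (400x640x3 uint8, red, green, blue); there is no depth.
- calibration(name): a dict with "camera_matrix" (3x3 intrinsics, pixels), "D" ([k1, k2, p1, p2, k3] as OpenCV has them; the pictures are not rectified), "R" (3x3) and "t" (3): a world point X has camera coordinates R X + t. Camera axes: x right, y down, z forward; pixel columns grow to the right and rows downward; lengths in m; the calibration is good to about 2 mm. A picture is of the moment at which its call begins. calibration takes no time and is no camera call.
- close_job(): hands the job in, once; it reports no verdict.
The state is a dict: "time": time; "joint_positions": joint angles; "joint_vel": joint speeds; "joint_torque": joint torques, N m; "ee_pos": TCP position; "eef_rot": TCP orientation; "ft_force": force on the tool from outside, world axes, zero at the start; "torque": the same for the moment, N m; "width": finger opening in m.
Only numpy, scipy, OpenCV 4.12 (cv2) and the standard library are available. Lean on these libraries where they do the work, as an engineer would, in place of code of your own. Each camera call takes 0.05 s, during which the arm holds its last target.

## Working session

There is one attempt and no reset: what is moved stays moved. The work goes in short steps, Python scripts to look and compute and a tool call to move; the robot and the scene stay as the last step left them, time stands still between calls to the robot, and variables do not carry over. Pictures are saved under pics/ and viewed, and the job is handed in when it is done.

Besides the shell and the picture viewer there is one more tool, called in YAML: its name, and indented under it one key for each argument. arm_command: Moves the arm, as the interface text tells. Shifts and turns lie within -1 to 1; 1 stands for 25 mm of shift or 45 degrees of turn. Its arguments: {"type":"object","properties":{"targets":{"type":"array","items":{"type":"number","minimum":-1,"maximum":1}},"newtons":{"type":"number"}},"required":["targets"]}

```bash
mkdir -p pics; ls
python3 - <<'E'
from bench import *
import cv2
s=read_state();print(s)
for n in("scene","top"):
    im=camera(n);cv2.imwrite(f"pics/{n}0.png",im[:,:,::-1]);c=calibration(n);print(n,c)
E
```

```text
pics
{'time': 0.0, 'joint_positions': array([ 1.30041313,  0.33289248, -0.06472376,  1.46094776,  0.02165445,
        1.3498834 , -0.08853482]), 'joint_vel': array([-4.87348458e-05, -1.30067307e-03, -5.48623701e-04, -9.08077158e-04,
        7.13218166e-04,  1.02786522e-03, -1.63246064e-03]), 'joint_torque': array([-1.25611703e-03, -6.23250747e+01,  2.38309923e-02, -3.89898705e+01,
       -6.14478788e-02,  3.97861702e-02,  1.50107771e-04]), 'ee_pos': array([ 0.15319051, -0.60557049,  0.24373805]), 'eef_rot': array([-0.7015845 , -0.08788457,  0.7017873 , -0.08689124]), 'ft_force': array([-0.08144688, -0.22517746, -0.6511288 ]), 'torque': array([-0.00770131,  0.01521003,  0.01449378]), 'width': 0.08707622729033762}
scene {'camera_matrix': array([[470.10563075,   0.        , 312.70394237],
       [  0.        , 470.10563075, 208.35429209],
       [  0.        ,   0.        ,   1.        ]]), 'D': array([-0.11128216,  0.        ,  0.        ,  0.        ,  0.        ]), 'R': array([[-0.57008973,  0.82137349, -0.01852786],
       [ 0.63349789,  0.4251079 , -0.64650112],
       [-0.52314254, -0.38030101, -0.76268803]]), 't': array([ 0.26436465, -0.25512885,  1.55547162])}
top {'camera_matrix': array([[374.83993622,   0.        , 322.86353781],
       [  0.        , 374.83993622, 200.58483211],
       [  0.        ,   0.        ,   1.        ]]), 'D': array([-0.06152541,  0.        ,  0.        ,  0.        ,  0.        ]), 'R': array([[ 0.07298258, -0.99730855, -0.00701373],
       [-0.97368205, -0.06972764, -0.21698232],
       [ 0.21590927,  0.02266507, -0.97615034]]), 't': array([-0.04320499,  0.47887323,  0.86259925])}
```

View pics/scene0.png

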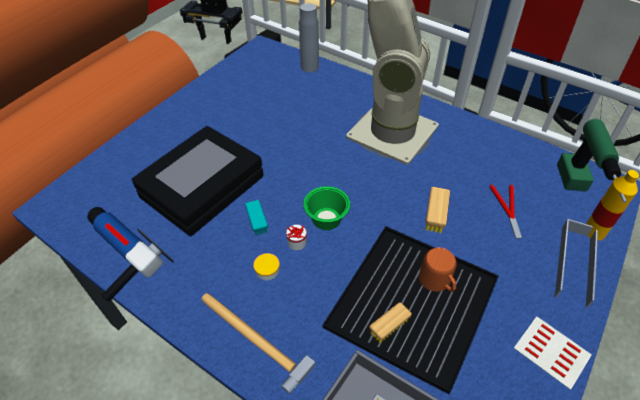

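View pics/top0.png

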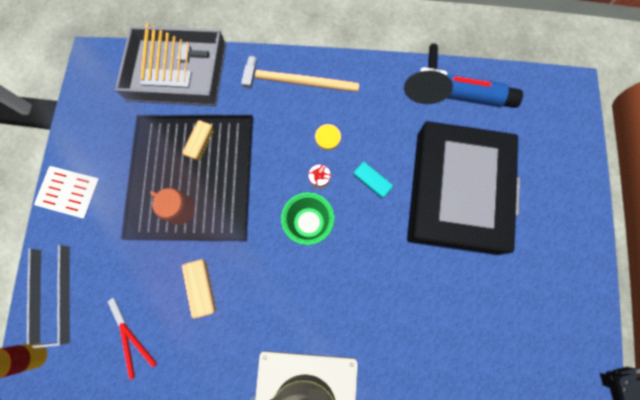

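```bash
cat > h.py <<'E'
from bench import *
import cv2, numpy as np
from scipy.spatial.transform import Rotation as Rn
def ray(n,uv,z):
    c=calibration(n);K=c["camera_matrix"];p=cv2.undistortPoints(np.array([[uv]],float),K,c["D"])[0,0]
    d=c["R"].T@np.array([p[0],p[1],1]);o=-c["R"].T@c["t"]
    return o+d*(z-o[2])/d[2]
def proj(n,X):
    c=calibration(n);return cv2.projectPoints(np.array(X,float).reshape(-1,1,3),cv2.Rodrigues(c["R"])[0],c["t"],c["camera_matrix"],c["D"])[0][:,0]
E
python3 - <<'E'
import cv2
a=cv2.imread("pics/top0.png");cv2.imwrite("pics/tz0.png",cv2.resize(a[100:260,110:360],None,fx=3.2,fy=3.2,interpolation=cv2.INTER_CUBIC))
a=cv2.imread("pics/scene0.png");cv2.imwrite("pics/sz0.png",cv2.resize(a[170:400,240:510],None,fx=2.6,fy=2.6,interpolation=cv2.INTER_CUBIC))
E
```

```text
(no output)
```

View pics/tz0.png

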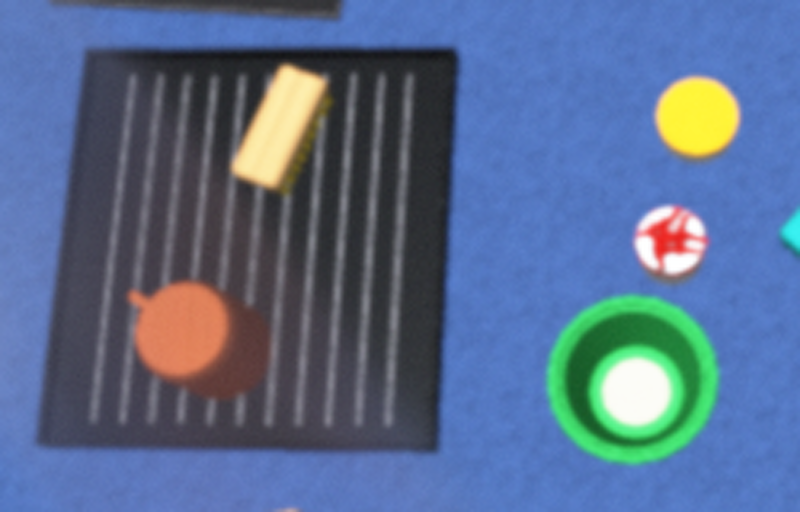

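View pics/sz0.png

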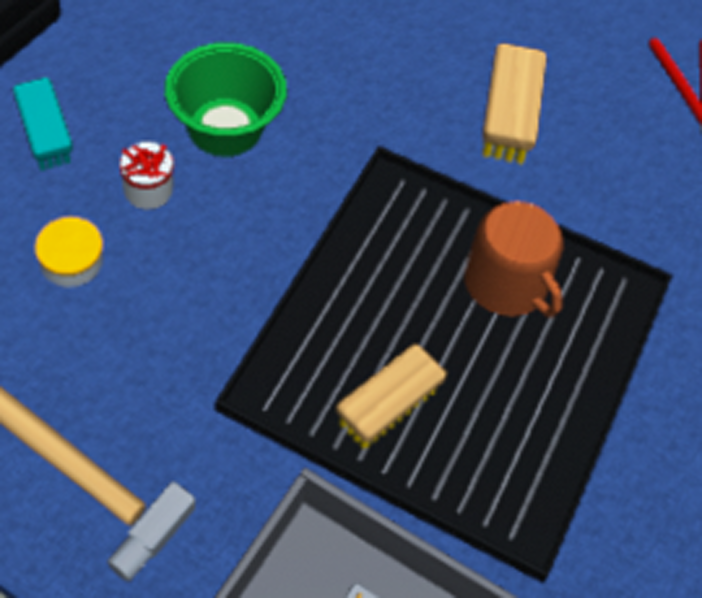

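Run:
```python
from h import *
np.set_printoptions(precision=4,suppress=True)
T=lambda x,y:(110+x/3.2,100+y/3.2); S=lambda x,y:(240+x/2.6,170+y/2.6)
def cen(n,mask):
    m=cv2.moments(mask.astype(np.uint8),True);return m['m10']/m['m00'],m['m01']/m['m00']
print("tray top corners",[ray("top",T(*p),.018)[:2] for p in((86,50),(457,50),(437,450),(40,444))])
print("tray scene",[ray("scene",S(*p),.018)[:2] for p in((381,149),(669,277),(545,579),(218,407))])
print("brush top corners",[ray("top",T(*p),.043)[:2] for p in((285,64),(328,80),(277,190),(233,172))])
print("brush scene",[ray("scene",S(*p),.043)[:2] for p in((417,345),(445,375),(367,438),(339,406))])
print("big brush",[ray("top",p,.038)[:2] for p in((183,263),(204,260),(214,313),(193,318))])
print("mug top",ray("top",T(182,329),.09), ray("scene",S(522,232),.09))
print("tin",ray("top",T(698,117),.03),ray("scene",S(69,245),.03))
print("tub",ray("top",T(671,241),.055),ray("scene",S(147,162),.055))
# bowl ring fit
X=proj
for n,m in(("top",T),("scene",S)):
    im=cv2.imread(f"pics/{n}0.png").astype(int)
    g=(im[:,:,1]>im[:,:,0]*1.3)&(im[:,:,1]>im[:,:,2]*1.5)&(im[:,:,1]>60)
    g=g.astype(np.uint8);nn,l,st,ce=cv2.connectedComponentsWithStats(g);print([ (st[i],ce[i]) for i in range(1,nn) if st[i][4]>300])
print("bowl top",ray("top",T(633,380),.067), ray("scene",S(226,99),.067))
print("lowrim", [ray("top",T(*p),.066)[:2] for p in((548,380),(718,380),(633,296),(633,464))])
print("scene rim", [ray("scene",S(*p),.066)[:2] for p in((166,93),(286,93),(226,43))])
```

```text
tray top corners [array([0.6894, 0.517 ]), array([0.7083, 0.1972]), array([0.373 , 0.1742]), array([0.3532, 0.4918])]
tray scene [array([0.3781, 0.1852]), array([0.36  , 0.4967]), array([0.6965, 0.5195]), array([0.7167, 0.2076])]
brush top corners [array([0.6757, 0.3316]), array([0.6638, 0.2938]), array([0.5674, 0.3215]), array([0.5801, 0.3598])]
brush scene [array([0.5756, 0.3297]), array([0.5885, 0.3649]), array([0.6795, 0.337 ]), array([0.6669, 0.3016])]
big brush [array([0.3052, 0.3185]), array([0.3165, 0.268 ]), array([0.1952, 0.2277]), array([0.1796, 0.2762])]
mug top [0.4407 0.3587 0.09  ] [0.444  0.3624 0.09  ]
tin [ 0.6571 -0.0092  0.03  ] [ 0.6606 -0.0052  0.03  ]
tub [0.5434 0.0039 0.055 ] [0.5503 0.0102 0.055 ]
[(array([ 281,  193,   53,   52, 1791], dtype=int32), array([306.9682, 217.4405]))]
[(array([588, 119,  30,  39, 590], dtype=int32), array([601.9814, 138.4169])), (array([563, 154,  30,  28, 393], dtype=int32), array([576.7176, 169.883 ])), (array([ 303,  186,   47,   44, 1340], dtype=int32), array([326.3806, 205.0515]))]
bowl top [0.4309 0.0236 0.067 ] [0.4461 0.0356 0.067 ]
lowrim [array([0.4264, 0.0868]), array([ 0.4356, -0.0394]), array([0.4951, 0.0289]), array([0.3688, 0.0186])]
scene rim [array([ 0.4732, -0.021 ]), array([0.404 , 0.0821]), array([ 0.3798, -0.0085])]
```

```bash
cat >> h.py <<'E'
import json
def st():
    s=read_state(); return s["ee_pos"],Rn.from_quat(s["eef_rot"]),s
def tgt(yaw,lean=0.,roll=0.):
    """tool pointing down; jaw axis (tool y) at world azimuth yaw (rad); lean about tool y"""
    y=np.array([np.cos(yaw),np.sin(yaw),0]);x=np.array([0,0,-1.]);z=np.cross(x,y)
    return Rn.from_matrix(np.c_[x,y,z])*Rn.from_euler('y',lean)
def rows(p1,R1,g,n=None,vmax=22.,wmax=6.0,p0=None,R0=None,dec=2):
    """straight rows from the present pose to (p1,R1)"""
    if p0 is None: p0,R0,_=st()
    rv=(R0.inv()*R1).as_rotvec(); d=np.linalg.norm(p1-p0)*1000; a=np.degrees(np.linalg.norm(rv))
    n=n or int(max(1,np.ceil(max(d/vmax,a/wmax))))
    out=[]
    P,Q=p0,R0
    for k in range(1,n+1):
        Pk=p0+(p1-p0)*k/n; Qk=R0*Rn.from_rotvec(rv*k/n)
        w=(Q.inv()*Qk).as_rotvec()/(np.pi/4); t=Q.inv().apply(Pk-P)/.025
        out+= [round(float(v),dec) for v in (*w,*t)]+[g]
        P,Q=Pk,Qk
    print(n,"rows dist %.0f mm ang %.0f"%(d,a)); print(json.dumps(out))
def log():
    s=read_state()
    with open("kin.jsonl","a") as f:f.write(json.dumps([s["joint_positions"].tolist(),s["ee_pos"].tolist(),s["eef_rot"].tolist()])+"\n")
    return s
E
python3 - <<'E'
from h import *
np.set_printoptions(precision=4,suppress=True)
p,R,s=st();log();print(R.as_matrix())
# polar arc about base at z .245 : express azimuths
print(np.degrees(np.arctan2(p[1],p[0])))
yb=np.arctan2(-.028,.096)+np.pi/2
for y in (yb,yb-np.pi): print(y,(R.inv()*tgt(y)).as_rotvec())
p1=np.array([.42,-.45,.2]);rows(p1,tgt(np.radians(20)),1)
E
```

```text
[[-0.0004  0.2453 -0.9694]
 [ 0.0012 -0.9694 -0.2453]
 [-1.     -0.0012  0.0001]]
-75.80104644356503
1.2870022175865687 [-2.6099 -0.0016  0.0005]
-1.8545904360032244 [0.5316 0.0004 0.0012]
16 rows dist 312 mm ang 96
[-0.13, -0.0, 0.0, 0.11, -0.21, -0.74, 1, -0.13, -0.0, 0.0, 0.11, -0.13, -0.76, 1, -0.13, -0.0, 0.0, 0.11, -0.05, -0.77, 1, -0.13, -0.0, 0.0, 0.11, 0.03, -0.77, 1, -0.13, -0.0, 0.0, 0.11, 0.11, -0.76, 1, -0.13, -0.0, 0.0, 0.11, 0.19, -0.75, 1, -0.13, -0.0, 0.0, 0.11, 0.26, -0.73, 1, -0.13, -0.0, 0.0, 0.11, 0.34, -0.69, 1, -0.13, -0.0, 0.0, 0.11, 0.41, -0.66, 1, -0.13, -0.0, 0.0, 0.11, 0.47, -0.61, 1, -0.13, -0.0, 0.0, 0.11, 0.53, -0.56, 1, -0.13, -0.0, 0.0, 0.11, 0.59, -0.5, 1, -0.13, -0.0, 0.0, 0.11, 0.64, -0.43, 1, -0.13, -0.0, 0.0, 0.11, 0.68, -0.37, 1, -0.13, -0.0, 0.0, 0.11, 0.71, -0.29, 1, -0.13, -0.0, 0.0, 0.11, 0.74, -0.22, 1]
```

Run:
```python
from h import *
p1=np.array([.38,-.37,.23]);rows(p1,tgt(np.radians(-30)),1,n=14)
```

```text
14 rows dist 327 mm ang 46
[-0.07, -0.0, 0.0, 0.04, -0.49, -0.79, 1, -0.07, -0.0, 0.0, 0.04, -0.45, -0.82, 1, -0.07, -0.0, 0.0, 0.04, -0.4, -0.84, 1, -0.07, -0.0, 0.0, 0.04, -0.35, -0.87, 1, -0.07, -0.0, 0.0, 0.04, -0.3, -0.88, 1, -0.07, -0.0, 0.0, 0.04, -0.25, -0.9, 1, -0.07, -0.0, 0.0, 0.04, -0.2, -0.91, 1, -0.07, -0.0, 0.0, 0.04, -0.15, -0.92, 1, -0.07, -0.0, 0.0, 0.04, -0.09, -0.93, 1, -0.07, -0.0, 0.0, 0.04, -0.04, -0.93, 1, -0.07, -0.0, 0.0, 0.04, 0.01, -0.93, 1, -0.07, -0.0, 0.0, 0.04, 0.07, -0.93, 1, -0.07, -0.0, 0.0, 0.04, 0.12, -0.93, 1, -0.07, -0.0, 0.0, 0.04, 0.17, -0.92, 1]
```

arm_command:
  targets: [-0.08,0,0,0.04,-0.5,-0.8,1,-0.08,0,0,0.04,-0.45,-0.85,1,-0.08,0,0,0.04,-0.4,-0.85,1,-0.08,0,0,0.04,-0.35,-0.9,1,-0.08,0,0,0.04,-0.3,-0.9,1,-0.08,0,0,0.04,-0.25,-0.9,1,-0.08,0,0,0.04,-0.2,-0.95,1,-0.08,0,0,0.04,-0.1,-0.95,1,-0.08,0,0,0.04,-0.1,-0.95,1,-0.08,0,0,0.04,0,-0.95,1,-0.08,0,0,0.04,0,-0.95,1,-0.08,0,0,0.04,0,-0.95,1]

```text
time: 1.1
ee_pos: [0.3476, -0.3818, 0.2267]
eef_rot: [-0.613, -0.353, 0.615, -0.348]
ft_force: [0.4, -0.6, 0.4]
width: 0.0871
```

Run:
```python
from h import *
log()
p1=np.array([.50,-.11,.22]);rows(p1,tgt(np.radians(30)),1,n=13)
```

```text
13 rows dist 312 mm ang 61
[-0.1, -0.0, 0.0, 0.02, -0.02, -0.96, 1, -0.1, -0.0, 0.0, 0.02, 0.06, -0.96, 1, -0.1, -0.0, 0.0, 0.02, 0.13, -0.95, 1, -0.1, -0.0, 0.0, 0.02, 0.21, -0.94, 1, -0.1, -0.0, 0.0, 0.02, 0.29, -0.92, 1, -0.1, -0.0, 0.0, 0.02, 0.36, -0.89, 1, -0.1, -0.0, 0.0, 0.02, 0.43, -0.86, 1, -0.1, -0.0, 0.0, 0.02, 0.5, -0.82, 1, -0.1, -0.0, 0.0, 0.02, 0.56, -0.78, 1, -0.1, -0.0, 0.0, 0.02, 0.62, -0.73, 1, -0.1, -0.0, 0.0, 0.02, 0.68, -0.67, 1, -0.1, -0.0, 0.0, 0.02, 0.73, -0.62, 1, -0.1, -0.0, 0.0, 0.02, 0.78, -0.56, 1]
```

arm_command:
  targets: [-0.1,0,0,0,0,-0.95,1,-0.1,0,0,0,0.05,-0.95,1,-0.1,0,0,0,0.15,-0.95,1,-0.1,0,0,0,0.2,-0.95,1,-0.1,0,0,0,0.3,-0.9,1,-0.1,0,0,0,0.35,-0.9,1,-0.1,0,0,0,0.45,-0.85,1,-0.1,0,0,0,0.5,-0.8,1,-0.1,0,0,0,0.55,-0.8,1,-0.1,0,0,0,0.6,-0.75,1,-0.1,0,0,0,0.7,-0.65,1,-0.1,0,0,0,0.75,-0.6,1]

```text
time: 2.1
ee_pos: [0.4939, -0.1002, 0.2269]
eef_rot: [0.362, 0.61, -0.361, 0.605]
ft_force: [0.5, -0.1, -0.5]
width: 0.0871
```

Run:
```python
from h import *
log()
p1=np.array([.605,.20,.17]);rows(p1,tgt(np.radians(74)),1,n=12)
```

```text
12 rows dist 325 mm ang 45
[-0.08, -0.0, 0.0, 0.19, 0.8, -0.7, 1, -0.08, -0.0, 0.0, 0.19, 0.85, -0.65, 1, -0.08, -0.0, 0.0, 0.19, 0.89, -0.59, 1, -0.08, -0.0, 0.0, 0.19, 0.93, -0.53, 1, -0.08, -0.0, 0.0, 0.19, 0.96, -0.47, 1, -0.08, -0.0, 0.0, 0.19, 0.99, -0.4, 1, -0.08, -0.0, 0.0, 0.19, 1.01, -0.34, 1, -0.08, -0.0, 0.0, 0.19, 1.03, -0.27, 1, -0.08, -0.0, 0.0, 0.19, 1.05, -0.2, 1, -0.08, -0.0, 0.0, 0.19, 1.06, -0.13, 1, -0.08, -0.0, 0.0, 0.19, 1.07, -0.06, 1, -0.08, -0.0, 0.0, 0.19, 1.07, 0.01, 1]
```

arm_command:
  targets: [-0.08,0,0,0.15,0.8,-0.7,1,-0.08,0,0,0.15,0.85,-0.65,1,-0.08,0,0,0.15,0.9,-0.6,1,-0.08,0,0,0.15,0.95,-0.5,1,-0.08,0,0,0.15,0.95,-0.45,1,-0.08,0,0,0.15,1,-0.4,1,-0.08,0,0,0.15,1,-0.35,1,-0.08,0,0,0.15,1,-0.25,1,-0.08,0,0,0.15,1,-0.2,1,-0.08,0,0,0.15,1,-0.15,1,-0.08,0,0,0.15,1,-0.05,1,-0.08,0,0,0.15,1,0,1]

```text
time: 3.1
ee_pos: [0.599, 0.226, 0.1822]
eef_rot: [0.088, 0.702, -0.084, 0.701]
ft_force: [0.3, -0.2, -0.2]
width: 0.087
```

Run:
```python
from h import *
log()
p1=np.array([.623,.330,.13]);rows(p1,tgt(np.radians(74)),1,n=7)
# fit kinematics
from scipy.optimize import least_squares
D=[json.loads(l) for l in open("kin.jsonl")]
print(np.array([d[0] for d in D]).round(3)); print(np.array([d[1] for d in D]).round(3))
```

```text
7 rows dist 119 mm ang 2
[0.01, -0.0, -0.0, 0.3, 0.61, -0.01, 1, 0.01, -0.0, -0.0, 0.3, 0.61, -0.01, 1, 0.01, -0.0, -0.0, 0.3, 0.61, -0.02, 1, 0.01, -0.0, -0.0, 0.3, 0.61, -0.02, 1, 0.01, -0.0, -0.0, 0.3, 0.61, -0.02, 1, 0.01, -0.0, -0.0, 0.3, 0.61, -0.03, 1, 0.01, -0.0, -0.0, 0.3, 0.61, -0.03, 1]
[[ 1.3    0.333 -0.065  1.461  0.022  1.35  -0.089]
 [ 1.059  0.131 -0.341  1.749  0.046  1.278  0.174]
 [ 0.738  0.134 -0.671  1.765  0.083  1.278  0.544]
 [ 0.189  0.547 -0.863  1.464  0.415  1.321  0.624]]
[[ 0.153 -0.606  0.244]
 [ 0.348 -0.382  0.227]
 [ 0.494 -0.1    0.227]
 [ 0.599  0.226  0.182]]
```

```bash
cat > kin.py <<'E'
import numpy as np, json, itertools
from scipy.spatial.transform import Rotation as Rn
from scipy.optimize import least_squares
def fk(q,L,sg):
    d1,L1,L2,L3,e=L
    R=Rn.from_euler('z',sg[0]*q[0]); p=np.array([0,0,d1])
    R=R*Rn.from_euler('y',q[1]); p=p+R.apply([e,0,0])*0
    R=R*Rn.from_euler('z',sg[1]*q[2]); p=p+R.apply([e,0,L1])
    R=R*Rn.from_euler('y',q[3]); R=R*Rn.from_euler('z',sg[2]*q[4]); p=p+R.apply([-e,0,L2])
    R=R*Rn.from_euler('y',q[5]); R=R*Rn.from_euler('z',sg[3]*q[6]); p=p+R.apply([0,0,L3])
    return p,R
def data(): return [json.loads(l) for l in open("kin.jsonl")]
def fit():
    D=data();best=None
    for sg in itertools.product((-1,1),repeat=4):
        f=lambda L:np.concatenate([fk(d[0],L,sg)[0]-d[1] for d in D])
        r=least_squares(f,[.35,.4,.4,.3,0])
        Rs=[ (fk(d[0],r.x,sg)[1].inv()*Rn.from_quat(d[2])) for d in D]
        sp=max((Rs[0].inv()*R).magnitude() for R in Rs)
        if best is None or r.cost+sp*.1<best[0]: best=(r.cost+sp*.1,r.cost,sp,sg,r.x,Rs[0])
    return best
if __name__=="__main__":
    b=fit();print(b[1:5],b[5].as_matrix().round(3))
E
python3 kin.py
```

```text
(np.float64(0.0021251857435330293), 8.527784864785345e-16, (-1, -1, -1, -1), array([-2.94595833,  0.53442863,  0.47239835, -2.79904508, -0.01848556])) [[-0. -1. -0.]
 [ 0.  0. -1.]
 [ 1. -0.  0.]]
```

arm_command:
  targets: [0.01,0,0,0.3,0.6,0,1,0.01,0,0,0.3,0.6,0,1,0.01,0,0,0.3,0.6,0,1,0.01,0,0,0.3,0.6,-0.03,1,0.01,0,0,0.3,0.6,-0.03,1,0.01,0,0,0.3,0.6,-0.03,1,0.01,0,0,0.3,0.6,-0.03,1]

```text
time: 3.68
ee_pos: [0.6177, 0.3473, 0.1281]
eef_rot: [0.099, 0.702, -0.092, 0.699]
ft_force: [-0.3, 0.6, -0.4]
width: 0.0868
```

Run:
```python
from h import *
log();p,R,s=st();print(p,s["joint_vel"].round(3))
for n in("top","scene"):
    im=camera(n)[:,:,::-1].copy();g=p+R.apply([.022,0,0]);
    q=proj(n,[g,g+R.apply([0,.0435,0]),g+R.apply([0,-.0435,0])]);print(n,q.round(1))
    c=q[0].astype(int);sub=im[max(0,c[1]-80):c[1]+80,c[0]-100:c[0]+100];
    cv2.imwrite(f"pics/{n}1.png",cv2.resize(sub,None,fx=4,fy=3.7,interpolation=cv2.INTER_CUBIC))
    cv2.imwrite(f"pics/{n}1f.png",im)
rows(np.array([.6245,.330,.09]),tgt(np.radians(74)),1,n=3)
```

```text
[0.61771726 0.34728826 0.12809371] [-0.414  0.311  0.109 -0.313  0.141 -0.001 -0.283]
top [[180.6 130.7]
 [164.7 125.2]
 [196.8 136.2]]
scene [[402.2 306.8]
 [416.8 320.3]
 [388.  293.7]]
3 rows dist 43 mm ang 1
[0.0, -0.0, -0.0, 0.49, -0.22, 0.18, 1, 0.0, -0.0, -0.0, 0.49, -0.22, 0.18, 1, 0.0, -0.0, -0.0, 0.49, -0.22, 0.18, 1]
```

View pics/scene1.png

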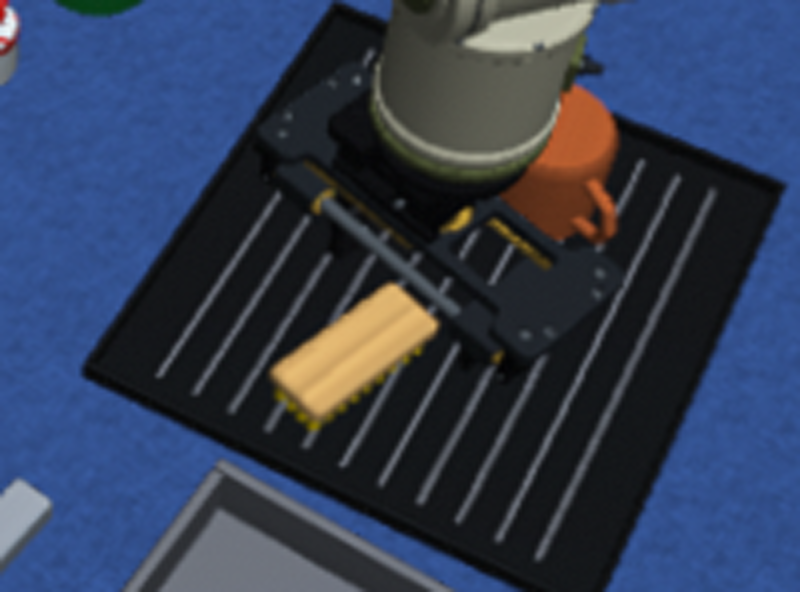

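arm_command:
  targets: [0,0,0,0.5,-0.2,0.2,1,0,0,0,0.5,-0.2,0.2,1,0,0,0,0,0,0,1,0,0,0,0,0,0,1]

```text
time: 4.12
ee_pos: [0.6226, 0.3362, 0.0992]
eef_rot: [0.097, 0.703, -0.089, 0.699]
ft_force: [-0.5, 0.4, 0.5]
width: 0.0873
```

Run:
```python
from h import *
log();p,R,s=st();print(p,s["joint_vel"].round(3))
rows(np.array([.6245,.330,.045]),tgt(np.radians(74)),1,n=4)
```

```text
[0.62259153 0.33624434 0.0992134 ] [ 0.026  0.015  0.018  0.023  0.015 -0.012  0.007]
4 rows dist 55 mm ang 1
[0.0, -0.0, -0.0, 0.54, -0.06, 0.04, 1, 0.0, -0.0, -0.0, 0.54, -0.06, 0.04, 1, 0.0, -0.0, -0.0, 0.54, -0.06, 0.04, 1, 0.0, -0.0, -0.0, 0.54, -0.06, 0.04, 1]
```

arm_command:
  targets: [0,0,0,0.54,-0.06,0.04,1,0,0,0,0.54,-0.06,0.04,1,0,0,0,0.54,-0.06,0.04,1,0,0,0,0.5,-0.06,0.04,1,0,0,0,0,0,0,1,0,0,0,0,0,0,0,0,0,0,0,0,0,0,0,0,0,0,0,0,0,0,0,0,0,0,0,0,0,0,0,0,0,0,0]
  newtons: 15

```text
time: 4.95
ee_pos: [0.6256, 0.3266, 0.0405]
eef_rot: [0.097, 0.703, -0.091, 0.699]
ft_force: [-0.8, 0.9, -0.5]
width: 0.0614
```

Run:
```python
from h import *
log();p,R,s=st();print(p,s["width"])
p2=p+[0,0,.03]
rows(p2,R,0,n=2)
rows(np.array([.611,.470,p2[2]]),tgt(np.radians(90)+.068),0,n=8,p0=p2,R0=R)
```

```text
[0.62560894 0.32658332 0.04046556] 0.06137315652395117
2 rows dist 30 mm ang 0
[0.0, 0.0, 0.0, -0.6, 0.01, -0.0, 0, 0.0, 0.0, 0.0, -0.6, 0.01, -0.0, 0]
8 rows dist 144 mm ang 19
[-0.05, -0.0, -0.0, 0.01, 0.67, -0.26, 0, -0.05, -0.0, -0.0, 0.01, 0.68, -0.23, 0, -0.05, -0.0, -0.0, 0.01, 0.69, -0.2, 0, -0.05, -0.0, -0.0, 0.0, 0.7, -0.17, 0, -0.05, -0.0, -0.0, 0.0, 0.71, -0.14, 0, -0.05, -0.0, -0.0, 0.0, 0.71, -0.11, 0, -0.05, -0.0, -0.0, 0.0, 0.72, -0.08, 0, -0.05, -0.0, -0.0, 0.0, 0.72, -0.05, 0]
```

Fingers still closing; wait.

arm_command:
  targets: [0,0,0,0,0,0,0,0,0,0,0,0,0,0,0,0,0,0,0,0,0,0,0,0,0,0,0,0,0,0,0,0,0,0,0,0,0,0,0,0,0,0]

```text
time: 5.45
ee_pos: [0.626, 0.3275, 0.0421]
eef_rot: [0.098, 0.702, -0.09, 0.699]
ft_force: [0.5, -0.1, -1.4]
width: 0.0418
```

arm_command:
  targets: [0,0,0,-0.6,0,0,0,0,0,0,-0.4,0,0,0,-0.05,0,0,0,0.65,-0.25,0,-0.05,0,0,0,0.7,-0.25,0,-0.05,0,0,0,0.7,-0.2,0,-0.05,0,0,0,0.7,-0.15,0,-0.05,0,0,0,0.7,-0.15,0,-0.05,0,0,0,0.7,-0.1,0,-0.05,0,0,0,0.7,-0.1,0,-0.05,0,0,0,0.4,-0.05,0,0,0,0,0,0,0,0,0,0,0,0,0,0,0]

```text
time: 6.45
ee_pos: [0.6158, 0.4668, 0.0846]
eef_rot: [-0.014, 0.705, 0.026, 0.708]
ft_force: [-0.1, -0.1, -1.1]
width: 0.0417
```

Run:
```python
from h import *
log();p,R,s=st();print(p,s["width"])
rows(np.array([.611,.470,p[2]]),tgt(np.radians(90)+.068),0,n=2)
rows(np.array([.611,.470,.043]),tgt(np.radians(90)+.068),0,n=2)
```

```text
[0.61582702 0.46680988 0.08462119] 0.04174862895514249
2 rows dist 6 mm ang 1
[-0.01, 0.0, -0.01, 0.0, 0.07, -0.09, 0, -0.01, 0.0, -0.01, 0.0, 0.07, -0.09, 0]
2 rows dist 42 mm ang 1
[-0.01, 0.0, -0.01, 0.83, 0.06, -0.1, 0, -0.01, 0.0, -0.01, 0.83, 0.06, -0.09, 0]
```

arm_command:
  targets: [0,0,0,0.5,0.05,-0.08,0,0,0,0,0.5,0.05,-0.08,0,0,0,0,0.3,0,0,0,0,0,0,0,0,0,0,0,0,0,0,0,0,0]

```text
time: 6.87
ee_pos: [0.6133, 0.4657, 0.0493]
eef_rot: [-0.012, 0.705, 0.022, 0.709]
ft_force: [0.2, -0.2, -1.2]
width: 0.0415
```

arm_command:
  targets: [0,0,0,0.15,0,0,0,0,0,0,0.1,0,0,0,0,0,0,0,0,0,0,0,0,0,0,0,0,0.75,0,0,0,0,0,0,0.75,0,0,0,0,0,0,0.75,0,0,0,0,0,0,0.75,0,0,0,0,0,0,0.75]

```text
time: 7.53
ee_pos: [0.6147, 0.465, 0.0436]
eef_rot: [-0.011, 0.704, 0.022, 0.709]
ft_force: [-0.5, 0.5, 0.2]
width: 0.0632
```

arm_command:
  targets: [0,0,0,-0.5,0,0,0.8,0,0,0,-0.9,0,0,1,0,0,0,-1,-0.4,0,1,0,0,0,-1,-0.8,0.3,1,0,0,0,-0.5,-0.9,0.4,1,0,0,0,-0.5,-0.9,0.4,1,0,0,0,0,-0.9,0.4,1,0,0,0,0,-0.8,0.2,1,0,0,0,0,0,0,1]

```text
time: 8.28
ee_pos: [0.6621, 0.3471, 0.1668]
eef_rot: [-0.012, 0.703, 0.025, 0.711]
ft_force: [-0.0, -0.0, -0.3]
width: 0.0868
```

```bash
python3 - <<'E'
from h import *
log();p,R,s=st();print(p,s["joint_positions"].round(2))
from scipy.optimize import minimize
for n in("top","scene"):
    im=camera(n)[:,:,::-1].copy();cv2.imwrite(f"pics/{n}2.png",im)
    im=cv2.imread(f"pics/{n}0.png").astype(int)
    g=((im[:,:,1]>im[:,:,0]*1.2)&(im[:,:,1]>im[:,:,2]*1.4)&(im[:,:,1]>50)).astype(np.uint8)
    k,l,stt,ce=cv2.connectedComponentsWithStats(g)
    i=[i for i in range(1,k) if 270<ce[i][0]<360 and stt[i][4]>500][0]
    m=(l==i).astype(np.uint8);cs,_=cv2.findContours(m,cv2.RETR_EXTERNAL,cv2.CHAIN_APPROX_NONE);c=max(cs,key=len);m[:]=0;cv2.drawContours(m,[c],-1,1,-1)
    t=np.linspace(0,2*np.pi,72)
    def sil(q):
        P=[]
        for z,r in((0,.040),(.062,.0555),(.062,.0628),(.066,.064),(.070,.0628)):
            P.append(np.c_[q[0]+r*np.cos(t),q[1]+r*np.sin(t),0*t+z])
        h=cv2.convexHull(proj(n,np.vstack(P)).astype(np.float32)*16)
        o=np.zeros((6400//16,640),np.uint8);cv2.fillConvexPoly(o,h.round().astype(np.int32),1,shift=4);return o
    best=min((np.sum(sil((x,y))!=m),x,y) for x in np.arange(.415,.46,.0015) for y in np.arange(.005,.05,.0015))
    print(n,best,m.sum())
E
python3 kin.py
```

```text
[0.6621316  0.34710124 0.16676516] [-0.06  0.78 -0.85  1.15  0.56  1.41  0.8 ]
top (np.int64(115), np.float64(0.433), np.float64(0.024500000000000008)) 2191
scene (np.int64(135), np.float64(0.43), np.float64(0.024500000000000008)) 1502
(np.float64(0.0026943222959228117), 9.836601059614785e-16, (-1, -1, -1, -1), array([-1.11292701,  0.49775882,  0.48133424, -1.00099586, -0.0166406 ])) [[-0. -1. -0.]
 [ 0.  0. -1.]
 [ 1. -0.  0.]]
```

View pics/scene2.png

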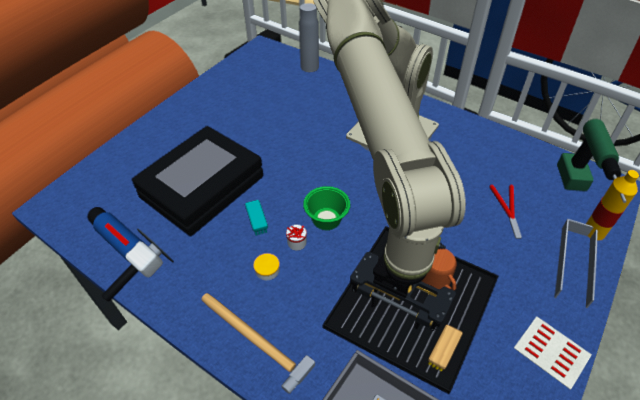

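arm_command:
  targets: [0.15,0,0,-0.5,-0.4,0,1,0.15,0,0,-0.5,-0.4,0,1,0.15,0,0,-0.5,-0.4,0,1,0.15,0,0,-0.5,-0.4,0,1,0.15,0,0,-0.5,0,0,1,0.15,0,0,0,0,0,1,0.15,0,0,0,0,0,1,0.15,0,0,0,0,0,1,0.15,0,0,0,0,0,1,0.15,0,0,0,0,0,1,0.15,0,0,0,0,0,1,0.15,0,0,0,0,0,1]

```text
time: 9.38
ee_pos: [0.6392, 0.3314, 0.2339]
eef_rot: [0.461, 0.55, -0.445, 0.536]
ft_force: [-0.4, 0.9, -0.6]
width: 0.0868
```

Run:
```python
from h import *
log();p,R,s=st();print(p,s["joint_positions"].round(2)); print(R.as_matrix().round(2))
```

```text
[0.63922136 0.33137568 0.23390743] [-0.14  0.62 -0.64  1.16  0.33  1.45 -0.54]
[[-0.    0.98  0.18]
 [ 0.03  0.18 -0.98]
 [-1.    0.   -0.03]]
```

Now test the lean (negative tool-y turns), holding the TCP.

arm_command:
  targets: [0.12,-0.15,0,0,0,0,1,0.1,-0.15,0,0,0,0,1,0,-0.15,0,0,0,0,1,0,-0.15,0,0,0,0,1,0,-0.15,0,0,0,0,1,0,-0.15,0,0,0,0,1,0,-0.15,0,0,0,0,1,0,-0.15,0,0,0,0,1]

```text
time: 10.05
ee_pos: [0.6331, 0.3397, 0.2379]
eef_rot: [0.254, 0.249, -0.65, 0.671]
ft_force: [-0.2, 0.7, -3.4]
width: 0.087
```

```bash
cat > kin2.py <<'E'
import numpy as np, json
from scipy.spatial.transform import Rotation as Rn
from scipy.optimize import least_squares
AX='zyzyzyz'; SG=[-1,1,-1,1,-1,1,-1]
RT=Rn.from_matrix([[0,-1,0],[0,0,-1],[1,0,0]])
LO=np.array([-2.6,-.5,-1.47,.16,-1.27,.06,-2.6]);HI=np.array([2.6,2.12,1.34,2.42,4.41,2.06,2.6])
def Rs(q):
    R=Rn.identity();out=[]
    for a,s,x in zip(AX,SG,q): R=R*Rn.from_euler(a,s*x);out.append(R)
    return out
# offsets: base d(z), after j2:(x,y,z)? per link vectors for links 1..7
def A(q): return np.hstack([r.as_matrix() for r in Rs(q)])
def fitV(lam=1e-5):
    D=[json.loads(l) for l in open("kin.jsonl")]
    M=np.vstack([A(d[0]) for d in D]); b=np.concatenate([d[1] for d in D])
    # prior: link1 z .35, link3 z .5, link5 z .48,link7 z .3
    v0=np.zeros(21);v0[2]=.35;v0[8]=.45;v0[14]=.45;v0[20]=.25
    W=np.sqrt(lam)*np.eye(21)
    v=v0+np.linalg.lstsq(np.vstack([M,W]),np.concatenate([b-M@v0,np.zeros(21)]),rcond=None)[0]
    r=(M@v-b).reshape(-1,3); return v,r
def fk(q,v): return A(q)@v, Rs(q)[-1]*RT
def ik(p,R,q0,v,n=1):
    f=lambda q:np.concatenate([(fk(q,v)[0]-p)*10,(R.inv()*(Rs(q)[-1]*RT)).as_rotvec()*3,.02*(q-q0)])
    r=least_squares(f,np.clip(q0,LO+.02,HI-.02),bounds=(LO,HI)); q=r.x
    return q,np.linalg.norm(fk(q,v)[0]-p),(R.inv()*(Rs(q)[-1]*RT)).magnitude()
if __name__=="__main__":
    v,r=fitV();print(v.reshape(7,3).round(3));print(np.abs(r).max(1).round(4))
E
python3 - <<'E'
from h import *
log();p,R,s=st();print(p,s["joint_positions"].round(2)); print(R.as_matrix().round(2))
E
python3 kin2.py
```

```text
[0.63309664 0.33966231 0.23785687] [-0.75  0.96 -0.16  0.72  0.75  2.05 -0.71]
[[ 0.03  1.    0.  ]
 [-0.75  0.03 -0.67]
 [-0.67  0.02  0.75]]
[[-0.    -0.011  0.258]
 [ 0.    -0.011 -0.001]
 [-0.    -0.012  0.449]
 [ 0.    -0.012  0.02 ]
 [ 0.    -0.     0.47 ]
 [-0.    -0.     0.04 ]
 [ 0.    -0.     0.29 ]]
[0. 0. 0. 0. 0. 0. 0. 0. 0. 0. 0.]
```

```bash
cat > scan.py <<'E'
from kin2 import *
from h import tgt
rng=np.random.default_rng(0)
v,_=fitV()
q0=np.array([-.4,.8,-.4,1.2,.4,1.4,0])
def feas(p,R,seeds,tries=6):
    best=None
    for k in range(tries+len(seeds)):
        s=seeds[k] if k<len(seeds) else np.clip(q0+rng.normal(0,.6,7),LO+.05,HI-.05)
        q,e,a=ik(p,R,s,v)
        f=lambda q:0
        if e<.004 and a<.02:
            m=np.min(np.minimum(q-LO,HI-q))
            if best is None or m>best[0]: best=(m,q)
    return best
if __name__=="__main__":
    p=np.array([.65,.27,.09])
    for az in range(-180,180,30):
        row=[];last=[]
        for l in range(-75,76,15):
            b=feas(p,tgt(np.radians(az),np.radians(l)),last,4)
            row.append("%4.2f"%b[0] if b else " -- "); last=[b[1]] if b else []
        print(az,row,flush=True)
E
time timeout 560 python3 scan.py
```

```text
-180 ['0.18', '0.00', '0.00', '0.09', '0.19', '0.32', '0.40', '0.35', '0.26', '0.17', '0.04']
-150 [' -- ', '0.01', '0.15', '0.17', '0.08', '0.00', '0.05', '0.15', '0.23', '0.28', '0.29']
-120 [' -- ', '0.00', '0.22', '0.33', '0.36', '0.29', '0.11', '0.08', '0.00', '0.22', '0.44']
-90 [' -- ', ' -- ', ' -- ', '0.24', '0.59', '0.73', '0.62', '0.39', '0.13', ' -- ', '0.22']
-60 [' -- ', ' -- ', ' -- ', '0.19', '0.56', '0.92', '0.78', '0.39', ' -- ', ' -- ', '0.14']
-30 [' -- ', ' -- ', '0.02', '0.34', '0.63', '0.92', '0.80', '0.58', '0.29', '0.09', '0.04']
0 ['0.00', '0.25', '0.42', '0.61', '0.78', '0.92', '0.95', '0.85', '0.72', '0.56', '0.53']
30 ['0.66', '0.77', '0.86', '0.92', '0.95', '0.93', '0.86', '0.79', '0.70', '0.59', '0.49']
60 ['0.59', '0.62', '0.67', '0.77', '0.89', '0.88', '0.69', '0.47', '0.23', '0.00', ' -- ']
90 ['0.28', '0.31', '0.43', '0.60', '0.81', '0.89', '0.57', '0.24', ' -- ', ' -- ', ' -- ']
120 ['0.19', '0.25', '0.28', '0.46', '0.78', '0.91', '0.56', '0.19', ' -- ', ' -- ', ' -- ']
150 ['0.05', '0.12', '0.16', '0.32', '0.60', '0.73', '0.56', '0.33', '0.03', ' -- ', ' -- ']
real	1m46.025s
user	1m45.134s
sys	0m0.275s
```

Run:
```python
from h import *
rows(np.array([.51,.12,.20]),tgt(np.radians(42)),.7,n=12)
```

```text
12 rows dist 255 mm ang 63
[-0.07, 0.09, 0.03, 0.62, -0.43, 0.39, 0.7, -0.07, 0.09, 0.03, 0.58, -0.47, 0.41, 0.7, -0.07, 0.09, 0.03, 0.54, -0.5, 0.42, 0.7, -0.07, 0.09, 0.03, 0.5, -0.54, 0.42, 0.7, -0.07, 0.09, 0.03, 0.46, -0.57, 0.42, 0.7, -0.07, 0.09, 0.03, 0.42, -0.61, 0.42, 0.7, -0.07, 0.09, 0.03, 0.37, -0.64, 0.41, 0.7, -0.07, 0.09, 0.03, 0.33, -0.67, 0.4, 0.7, -0.07, 0.09, 0.03, 0.29, -0.7, 0.38, 0.7, -0.07, 0.09, 0.03, 0.24, -0.73, 0.36, 0.7, -0.07, 0.09, 0.03, 0.2, -0.75, 0.33, 0.7, -0.07, 0.09, 0.03, 0.16, -0.78, 0.3, 0.7]
```

arm_command:
  targets: [-0.07,0.09,0.03,0.6,-0.45,0.4,0.7,-0.07,0.09,0.03,0.6,-0.45,0.4,0.7,-0.07,0.09,0.03,0.55,-0.5,0.4,0.7,-0.07,0.09,0.03,0.5,-0.55,0.4,0.7,-0.07,0.09,0.03,0.45,-0.55,0.4,0.7,-0.07,0.09,0.03,0.4,-0.6,0.4,0.7,-0.07,0.09,0.03,0.35,-0.65,0.4,0.7,-0.07,0.09,0.03,0.35,-0.65,0.4,0.7,-0.07,0.09,0.03,0.3,-0.7,0.4,0.7,-0.07,0.09,0.03,0.25,-0.7,0.35,0.7,-0.07,0.09,0.03,0.2,-0.7,0.35,0.7,-0.07,0.09,0.03,0,0,0,0.7]

```text
time: 11.05
ee_pos: [0.5031, 0.1627, 0.1714]
eef_rot: [0.271, 0.673, -0.264, 0.636]
ft_force: [0.8, 0.4, -0.5]
width: 0.0609
```

Run:
```python
from h import *
log();p,R,s=st();print(p,s["joint_positions"].round(2),s["width"]); print(R.as_matrix().round(2))
rows(np.array([.473,.065,.13]),tgt(np.radians(45)),.7)
```

```text
[0.50313008 0.16266247 0.17141409] [ 0.03  0.24 -0.46  1.76  0.06  1.2   0.35] 0.06092322657966776
[[-0.05  0.7   0.71]
 [ 0.03  0.71 -0.7 ]
 [-1.   -0.01 -0.05]]
6 rows dist 110 mm ang 3
[0.0, -0.01, 0.0, 0.27, -0.6, 0.33, 0.7, 0.0, -0.01, 0.0, 0.27, -0.6, 0.33, 0.7, 0.0, -0.01, 0.0, 0.27, -0.6, 0.32, 0.7, 0.0, -0.01, 0.0, 0.27, -0.6, 0.32, 0.7, 0.0, -0.01, 0.0, 0.27, -0.6, 0.32, 0.7, 0.0, -0.01, 0.0, 0.27, -0.6, 0.32, 0.7]
```

arm_command:
  targets: [0,-0.01,0,0.27,-0.6,0.33,0.7,0,-0.01,0,0.27,-0.6,0.33,0.7,0,-0.01,0,0.27,-0.6,0.33,0.7,0,-0.01,0,0.27,-0.6,0.33,0.7,0,-0.01,0,0.27,-0.6,0.33,0.7,0,-0.01,0,0.1,-0.3,0.2,0.7,0,0,0,0,0,0,0.7]

```text
time: 11.63
ee_pos: [0.4733, 0.0746, 0.1343]
eef_rot: [0.263, 0.66, -0.264, 0.652]
ft_force: [0.7, -0.0, -0.5]
width: 0.0607
```

Run:
```python
from h import *
log();p,R,s=st();print(p,s["joint_vel"].round(2),s["width"])
rows(np.array([.474,.0655,.066]),tgt(np.radians(45)),.7,n=4)
g=np.array([.433,.0245]);print("radial",(p[:2]-g)@[.707,.707])
for n in("top","scene"):
    im=camera(n)[:,:,::-1].copy();c=proj(n,[[.45,.04,.06]])[0].astype(int)
    cv2.imwrite(f"pics/{n}3.png",cv2.resize(im[c[1]-60:c[1]+60,c[0]-80:c[0]+80],None,fx=5,fy=5,interpolation=cv2.INTER_CUBIC))
```

```text
[0.47334133 0.07456281 0.13433293] [-0.01 -0.   -0.03 -0.   -0.01  0.01 -0.01] 0.06070640750432498
4 rows dist 69 mm ang 1
[0.01, -0.0, 0.0, 0.68, -0.06, 0.07, 0.7, 0.01, -0.0, 0.0, 0.68, -0.06, 0.07, 0.7, 0.01, -0.0, 0.0, 0.68, -0.06, 0.07, 0.7, 0.01, -0.0, 0.0, 0.68, -0.06, 0.07, 0.7]
radial 0.06391572546752021
```

View pics/scene3.png

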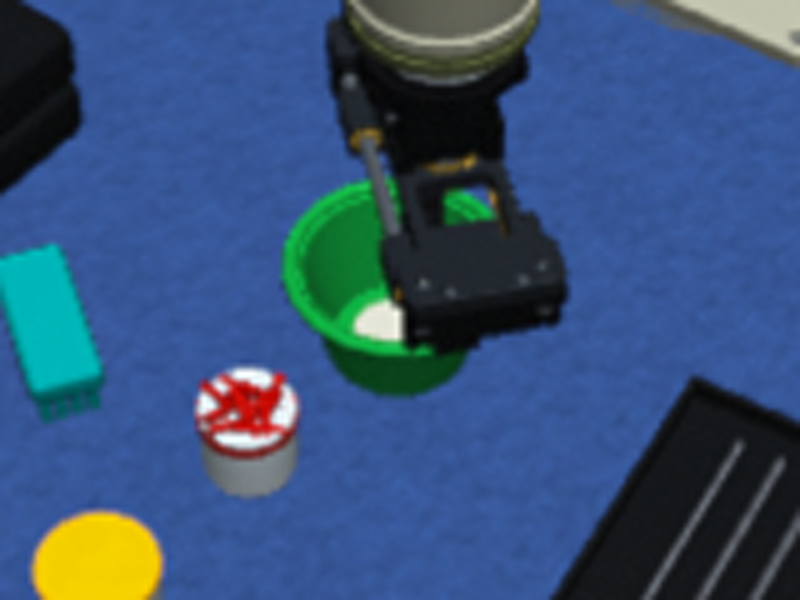

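arm_command:
  targets: [0.01,0,0,0.68,-0.06,0.07,0.7,0.01,0,0,0.68,-0.06,0.07,0.7,0.01,0,0,0.68,-0.06,0.07,0.7,0,0,0,0.4,0,0,0.7,0,0,0,0,0,0,0.7,0,0,0,0,0,0,0.7]

```text
time: 12.23
ee_pos: [0.478, 0.079, 0.0757]
eef_rot: [0.27, 0.657, -0.265, 0.652]
ft_force: [0.0, 0.2, -1.1]
width: 0.0607
```

arm_command:
  targets: [0,0,0,0.2,-0.3,0,0.7,0,0,0,0.15,-0.25,0,0.7,0,0,0,0,0,0,0.7,0,0,0,0,0,0,0.7]

```text
time: 12.57
ee_pos: [0.4687, 0.0699, 0.0685]
eef_rot: [0.27, 0.656, -0.264, 0.653]
ft_force: [-0.5, -0.5, 0.6]
width: 0.0607
```

Run:
```python
from h import *
log();p,R,s=st();print(p,s["joint_vel"].round(2),s["width"]);print(R.as_matrix().round(3))
rows(np.array([.474,.0655,.066]),tgt(np.radians(45)),.7,n=1)
g=np.array([.433,.0245]);print("radial",(p[:2]-g)@[.707,.707])
```

```text
[0.46869778 0.06989361 0.06846309] [ 0.01 -0.01  0.    0.02 -0.   -0.    0.01] 0.06069878369719068
[[-0.001  0.699  0.715]
 [ 0.009  0.715 -0.699]
 [-1.     0.006 -0.007]]
1 rows dist 7 mm ang 1
[0.01, -0.01, -0.01, 0.1, 0.02, 0.28, 0.7]
radial 0.05733161118595929
```

Good radially. Close.

arm_command:
  targets: [0,0,0,0.08,0,0.2,0.3,0,0,0,0,0,0,0.1,0,0,0,0,0,0,0,0,0,0,0,0,0,0,0,0,0,0,0,0,0,0,0,0,0,0,0,0,0,0,0,0,0,0,0,0,0,0,0,0,0,0,0,0,0,0,0,0,0,0,0,0,0,0,0,0,0,0,0,0,0,0,0]
  newtons: 30

```text
time: 13.48
ee_pos: [0.4735, 0.0654, 0.068]
eef_rot: [0.27, 0.656, -0.264, 0.654]
ft_force: [-1.2, -0.1, 3.8]
width: 0.0161
```

Run:
```python
from h import *
p,R,s=st()
a=np.array([.50,.166,.078]);b=np.array([.65,.171,.078])
rows(a,R,0,n=6);rows(b,R,0,n=9,p0=a,R0=R)
```

```text
6 rows dist 104 mm ang 0
[0.0, 0.0, 0.0, -0.06, 0.6, -0.34, 0, 0.0, 0.0, 0.0, -0.06, 0.6, -0.34, 0, 0.0, 0.0, 0.0, -0.06, 0.6, -0.34, 0, 0.0, 0.0, 0.0, -0.06, 0.6, -0.34, 0, 0.0, 0.0, 0.0, -0.06, 0.6, -0.34, 0, 0.0, 0.0, 0.0, -0.06, 0.6, -0.34, 0]
9 rows dist 150 mm ang 0
[0.0, 0.0, 0.0, 0.0, 0.48, 0.46, 0, 0.0, 0.0, 0.0, 0.0, 0.48, 0.46, 0, 0.0, 0.0, 0.0, 0.0, 0.48, 0.46, 0, 0.0, 0.0, 0.0, 0.0, 0.48, 0.46, 0, 0.0, 0.0, 0.0, 0.0, 0.48, 0.46, 0, 0.0, 0.0, 0.0, 0.0, 0.48, 0.46, 0, 0.0, 0.0, 0.0, 0.0, 0.48, 0.46, 0, 0.0, 0.0, 0.0, 0.0, 0.48, 0.46, 0, 0.0, 0.0, 0.0, 0.0, 0.48, 0.46, 0]
```

arm_command:
  targets: [0,0,0,-0.3,0,0,0,0,0,0,-0.15,0,0,0,0,0,0,0,0.2,-0.1,0,0,0,0,0,0,0,0]

```text
time: 13.82
ee_pos: [0.4747, 0.0703, 0.0802]
eef_rot: [0.27, 0.656, -0.265, 0.653]
ft_force: [0.6, 0.1, 2.2]
width: 0.0131
```

arm_command:
  targets: [0,0,0,0,0.5,-0.3,0,0,0,0,0,0.6,-0.35,0,0,0,0,0,0.6,-0.35,0,0,0,0,0,0.6,-0.35,0,0,0,0,0,0.5,-0.3,0,0,0,0,0,0.2,0.1,0,0,0,0,0,0,0,0]

```text
time: 14.4
ee_pos: [0.5013, 0.1535, 0.0808]
eef_rot: [0.27, 0.655, -0.266, 0.654]
ft_force: [-0.7, -1.1, 1.7]
width: 0.0127
```

Run:
```python
from h import *
log();p,R,s=st();print(p,s["joint_vel"].round(2),s["width"],s["joint_positions"].round(2))
rows(np.array([.65,.171,.078]),R,0,n=9)
for n in("top","scene"):
    im=camera(n)[:,:,::-1].copy();c=proj(n,[[.48,.1,.06]])[0].astype(int)
    cv2.imwrite(f"pics/{n}4.png",cv2.resize(im[c[1]-60:c[1]+60,c[0]-80:c[0]+80],None,fx=5,fy=5,interpolation=cv2.INTER_CUBIC))
```

```text
[0.5012934  0.15350425 0.08079807] [-0.02 -0.   -0.01  0.01 -0.01  0.   -0.  ] 0.012725405645845381 [ 0.01  0.3  -0.44  1.89  0.15  0.98  0.3 ]
9 rows dist 150 mm ang 0
[0.0, 0.0, 0.0, 0.01, 0.52, 0.42, 0, 0.0, 0.0, 0.0, 0.01, 0.52, 0.42, 0, 0.0, 0.0, 0.0, 0.01, 0.52, 0.42, 0, 0.0, 0.0, 0.0, 0.01, 0.52, 0.42, 0, 0.0, 0.0, 0.0, 0.01, 0.52, 0.42, 0, 0.0, 0.0, 0.0, 0.01, 0.52, 0.42, 0, 0.0, 0.0, 0.0, 0.01, 0.52, 0.42, 0, 0.0, 0.0, 0.0, 0.01, 0.52, 0.42, 0, 0.0, 0.0, 0.0, 0.01, 0.52, 0.42, 0]
```

View pics/scene4.png

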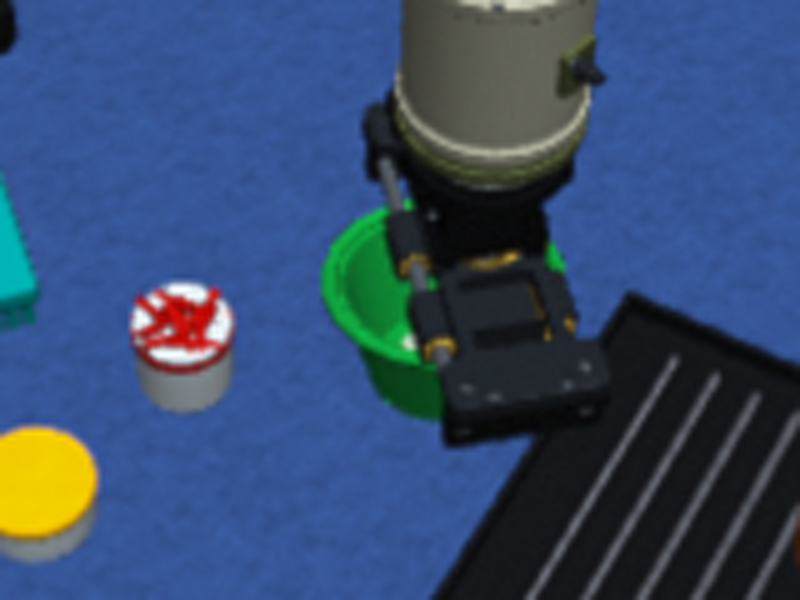

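arm_command:
  targets: [0,0,0,0,0.6,0.3,0,0,0,0,0,0.55,0.4,0,0,0,0,0,0.55,0.45,0,0,0,0,0,0.5,0.45,0,0,0,0,0,0.5,0.45,0,0,0,0,0,0.5,0.45,0,0,0,0,0,0.5,0.45,0,0,0,0,0,0.3,0.3,0,0,0,0,0,0,0,0,0,0,0,0,0,0,0]

```text
time: 15.33
ee_pos: [0.63, 0.1572, 0.0792]
eef_rot: [0.272, 0.656, -0.272, 0.65]
ft_force: [-3.0, 2.3, 4.0]
width: 0.0136
```

Run:
```python
from h import *
log();p,R,s=st();print(p,s["joint_vel"].round(2),s["width"],s["joint_positions"].round(2),s["ft_force"])
rows(np.array([.65,.171,.068]),R,0,n=2)
```

```text
[0.62997239 0.15715396 0.07924203] [ 0.01  0.01  0.   -0.01 -0.01  0.    0.01] 0.013588454032437358 [-0.03  0.55 -0.38  1.54  0.22  1.1   0.32] [-3.04296823  2.31661467  4.01747379]
2 rows dist 27 mm ang 0
[0.0, 0.0, 0.0, 0.22, 0.48, 0.09, 0, 0.0, 0.0, 0.0, 0.22, 0.48, 0.09, 0]
```

arm_command:
  targets: [0,0,0,0.1,0.5,0.1,0,0,0,0,0.15,0.4,0.1,0,0,0,0,0.1,0.1,0,0,0,0,0,0,0,0,0,0,0,0,0,0,0,0.3,0,0,0,0,0,0,0.5,0,0,0,0,0,0,0.5,0,0,0,0,0,0,0.5,0,0,0,0,0,0,0.5,0,0,0,-0.5,0,0,0.5,0,0,0,-0.8,0,0,0.5,0,0,0,-0.8,0,0,0.5]

```text
time: 16.33
ee_pos: [0.648, 0.1654, 0.12]
eef_rot: [0.269, 0.658, -0.276, 0.647]
ft_force: [-0.0, 0.5, 0.2]
width: 0.0436
```

Run:
```python
from h import *
log();p,R,s=st();print(p,s["joint_vel"].round(2),s["width"],s["joint_positions"].round(2),s["ft_force"])
for n in("top","scene"):
    im=camera(n)[:,:,::-1].copy();c=proj(n,[[.6,.13,.06]])[0].astype(int)
    cv2.imwrite(f"pics/{n}5.png",im)
    cv2.imwrite(f"pics/{n}5z.png",cv2.resize(im[c[1]-60:c[1]+60,c[0]-80:c[0]+80],None,fx=5,fy=5,interpolation=cv2.INTER_CUBIC))
```

```text
[0.64795118 0.16541339 0.11998672] [ 0.02 -0.22 -0.04 -0.22 -0.1   0.44  0.07] 0.04357267953662001 [-0.04  0.56 -0.38  1.44  0.21  1.2   0.33] [-0.02860785  0.52663846  0.17220127]
```

View pics/scene5z.png

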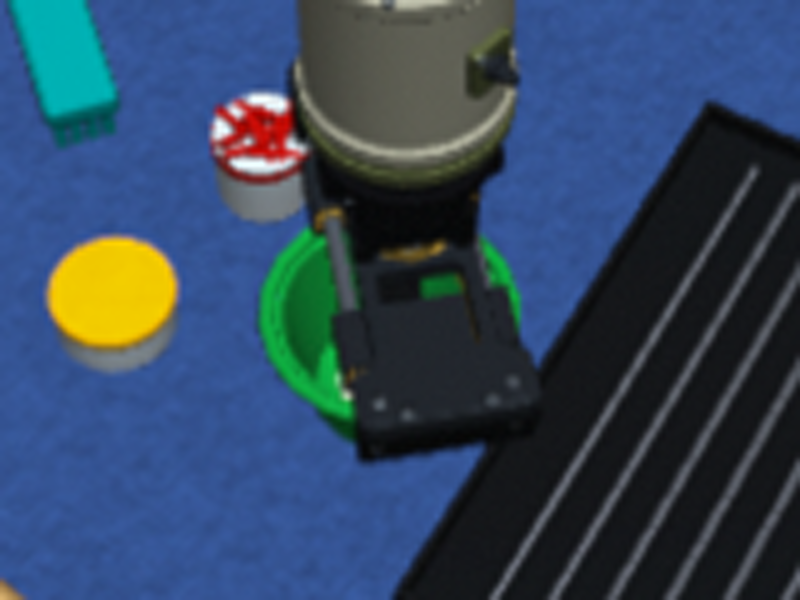

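View pics/top5z.png

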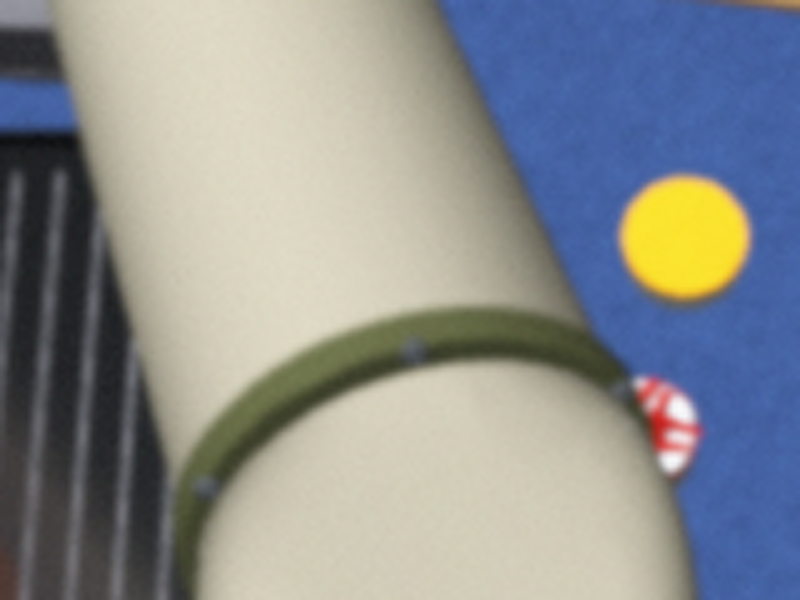

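Run:
```python
from h import *
from kin2 import *
v,_=fitV();p,R,s=st()
a=np.array([.66,.10,.22]);Ra=tgt(np.radians(15),np.radians(55))
rows(a,Ra,.5,n=12)
q=s["joint_positions"]
for l in range(0,56,11):
    q,e,w=ik(a,tgt(np.radians(15),np.radians(l)),q,v);print(l,q.round(2),round(e,4))
for tz in (.112,):
    q,e,w=ik(np.array([.68,.079,tz]),Ra,q,v);print(q.round(2),round(e,4))
# then flip: pivot path roughly
for l,pp in((40,(.66,.17,.12)),(20,(.66,.2,.13)),(0,(.66,.22,.14)),(-20,(.65,.24,.13)),(-40,(.65,.26,.1)),(-65,(.65,.28,.06))):
    q,e,w=ik(np.array(pp),tgt(np.radians(15),np.radians(l)),q,v);print(l,q.round(2),round(e,4),round(w,3))
```

```text
12 rows dist 117 mm ang 62
[0.05, 0.1, 0.03, -0.32, -0.13, 0.18, 0.5, 0.05, 0.1, 0.03, -0.34, -0.12, 0.16, 0.5, 0.05, 0.1, 0.03, -0.35, -0.11, 0.13, 0.5, 0.05, 0.1, 0.03, -0.36, -0.1, 0.11, 0.5, 0.05, 0.1, 0.03, -0.37, -0.08, 0.09, 0.5, 0.05, 0.1, 0.03, -0.38, -0.07, 0.06, 0.5, 0.05, 0.1, 0.03, -0.38, -0.06, 0.03, 0.5, 0.05, 0.1, 0.03, -0.39, -0.05, 0.01, 0.5, 0.05, 0.1, 0.03, -0.39, -0.05, -0.02, 0.5, 0.05, 0.1, 0.03, -0.39, -0.04, -0.05, 0.5, 0.05, 0.1, 0.03, -0.38, -0.03, -0.08, 0.5, 0.05, 0.1, 0.03, -0.37, -0.03, -0.11, 0.5]
0 [-0.01  0.45 -0.29  1.36  0.13  1.35 -0.04] 0.0
11 [ 0.1   0.48 -0.33  1.33 -0.04  1.36  0.08] 0.0
22 [ 0.21  0.53 -0.37  1.31 -0.2   1.39  0.19] 0.0
33 [ 0.31  0.6  -0.41  1.28 -0.34  1.44  0.28] 0.0
44 [ 0.39  0.68 -0.45  1.25 -0.46  1.49  0.35] 0.0
55 [ 0.45  0.77 -0.49  1.23 -0.57  1.55  0.41] 0.0
[ 0.44  0.93 -0.45  1.19 -0.53  1.48  0.51] 0.0
40 [ 0.27  0.73 -0.44  1.36 -0.42  1.27  0.34] 0.0 0.0
20 [ 0.04  0.6  -0.35  1.39 -0.17  1.19  0.08] 0.0 0.0
0 [-0.22  0.57 -0.25  1.36  0.14  1.23 -0.21] 0.0 0.0
-20 [-0.48  0.62 -0.15  1.34  0.43  1.33 -0.47] 0.0 0.0
-40 [-0.69  0.79 -0.05  1.26  0.64  1.49 -0.66] 0.0 0.0
-65 [-0.88  1.08  0.09  1.07  0.82  1.72 -0.76] 0.0 0.0
```

Kinematically smooth. Go.

arm_command:
  targets: [0,0,0,-0.5,0,0,0.5,0.05,0.12,0.03,-0.4,-0.12,0.18,0.5,0.05,0.12,0.03,-0.4,-0.12,0.15,0.5,0.05,0.12,0.03,-0.4,-0.1,0.1,0.5,0.05,0.12,0.03,-0.4,-0.1,0.1,0.5,0.05,0.12,0.03,-0.4,-0.07,0.06,0.5,0.05,0.12,0.03,-0.4,-0.06,0,0.5,0.05,0.12,0.03,-0.4,-0.05,0,0.5,0.05,0.12,0.03,-0.4,-0.04,0,0.5,0.05,0.12,0.03,-0.3,-0.04,-0.05,0.5,0.05,0.1,0.03,0,0,0,0.5,0,0,0,0,0,0,0.5]

```text
time: 17.43
ee_pos: [0.6612, 0.1165, 0.2317]
eef_rot: [0.559, 0.779, -0.155, 0.237]
ft_force: [0.2, -0.8, -1.6]
width: 0.0436
```

```bash
cat > bowl.py <<'E'
from h import *
def fit(n,im,cx,cy,T=None,span=.03,step=.0015,thr=500):
    im=im.astype(int)
    g=((im[:,:,1]>im[:,:,0]*1.2)&(im[:,:,1]>im[:,:,2]*1.4)&(im[:,:,1]>50)).astype(np.uint8)
    c0=proj(n,[[cx,cy,.05]])[0]
    k,l,stt,ce=cv2.connectedComponentsWithStats(g)
    i=[i for i in range(1,k) if np.linalg.norm(ce[i]-c0)<40 and stt[i][4]>200]
    if not i: print("none");return
    m=np.isin(l,i).astype(np.uint8)
    cs,_=cv2.findContours(m,cv2.RETR_EXTERNAL,cv2.CHAIN_APPROX_NONE);m[:]=0
    m[:]=0;cv2.drawContours(m,cs,-1,1,-1)
    t=np.linspace(0,2*np.pi,72)
    def sil(q):
        P=[np.c_[q[0]+r*np.cos(t),q[1]+r*np.sin(t),0*t+z] for z,r in((0,.040),(.062,.0555),(.062,.0628),(.066,.064),(.070,.0628))]
        h=cv2.convexHull(proj(n,np.vstack(P)).astype(np.float32)*16)
        o=np.zeros((400,640),np.uint8);cv2.fillConvexPoly(o,h.round().astype(np.int32),1,shift=4);return o
    r=min((int(np.sum(sil((x,y))!=m)),x,y) for x in np.arange(cx-span,cx+span,step) for y in np.arange(cy-span,cy+span,step))
    print(n,r,int(m.sum()));return r
E
python3 - <<'E'
from bowl import *
log();p,R,s=st();print(p,s["joint_vel"].round(2),s["width"],s["joint_positions"].round(2));print(R.as_matrix().round(2))
for n in("top","scene"):
    im=camera(n)[:,:,::-1].copy();cv2.imwrite(f"pics/{n}6.png",im);fit(n,im,.607,.127)
E
```

```text
[0.66123086 0.11650505 0.23166982] [-0.   -0.03 -0.02 -0.05  0.06  0.02  0.02] 0.043556877155843755 [ 0.44  0.8  -0.52  1.17 -0.57  1.6   0.42]
[[-0.26  0.94  0.2 ]
 [ 0.8   0.33 -0.51]
 [-0.54  0.02 -0.84]]
top (82, np.float64(0.6114999999999987), np.float64(0.13150000000000003)) 1961
scene (162, np.float64(0.6099999999999988), np.float64(0.13000000000000003)) 1898
```

View pics/scene6.png

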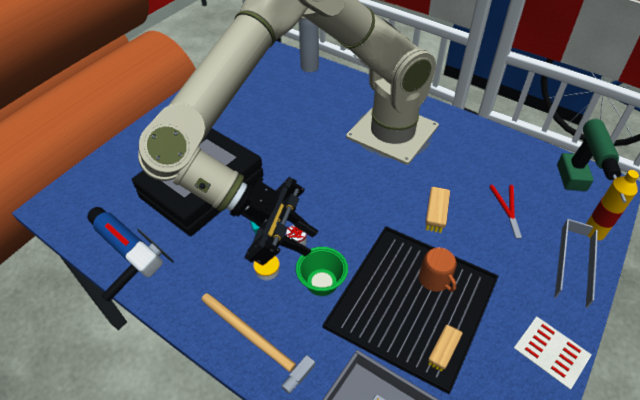

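View pics/top6.png

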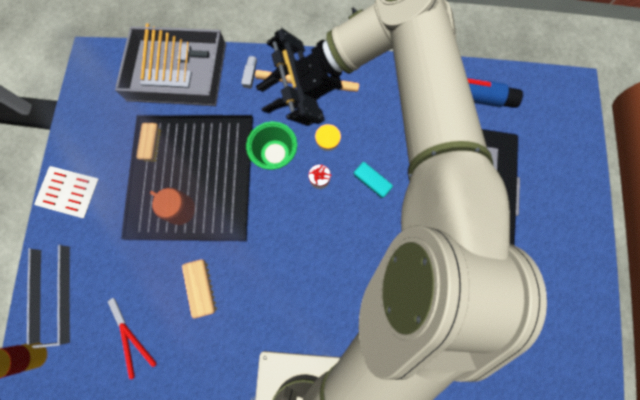

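Run:
```python
from h import *
p,R,s=st();R1=tgt(np.radians(19.3),np.radians(57));print(R1.as_matrix().round(2))
a=np.array([.685,.09,.107]);b=np.array([.667,.146,.069])
rows(a,R1,.5,n=7);rows(b,R1,.5,n=4,p0=a,R0=R1)
```

```text
[[-0.28  0.94  0.18]
 [ 0.79  0.33 -0.51]
 [-0.54 -0.   -0.84]]
7 rows dist 132 mm ang 2
[0.0, 0.0, -0.0, 0.23, 0.05, 0.72, 0.5, 0.0, 0.0, -0.0, 0.23, 0.05, 0.72, 0.5, 0.0, 0.0, -0.0, 0.23, 0.06, 0.72, 0.5, 0.0, 0.0, -0.0, 0.23, 0.06, 0.72, 0.5, 0.0, 0.0, -0.0, 0.23, 0.06, 0.72, 0.5, 0.0, 0.0, -0.0, 0.23, 0.07, 0.72, 0.5, 0.0, 0.0, -0.0, 0.23, 0.07, 0.72, 0.5]
4 rows dist 70 mm ang 0
[0.0, 0.0, 0.0, 0.7, 0.02, -0.0, 0.5, 0.0, 0.0, 0.0, 0.7, 0.02, -0.0, 0.5, 0.0, 0.0, 0.0, 0.7, 0.02, -0.0, 0.5, 0.0, 0.0, 0.0, 0.7, 0.02, -0.0, 0.5]
```

arm_command:
  targets: [0,0,0,0.15,0.05,0.7,0.5,0,0,0,0.2,0.05,0.7,0.5,0,0,0,0.2,0.06,0.7,0.5,0,0,0,0.2,0.06,0.7,0.5,0,0,0,0.2,0.06,0.7,0.5,0,0,0,0.2,0.06,0.7,0.5,0,0,0,0,0.06,0.3,0.5,0,0,0,0,0,0,0.5]

```text
time: 18.2
ee_pos: [0.688, 0.0948, 0.1186]
eef_rot: [0.548, 0.783, -0.151, 0.251]
ft_force: [0.2, 0.1, -0.0]
width: 0.0435
```

Run:
```python
from h import *
log();p,R,s=st();print(p,s["joint_vel"].round(2));print(R.as_matrix().round(2))
R1=tgt(np.radians(19.3),np.radians(57));b=np.array([.667,.146,.069])
rows(b,R1,.5,n=4)
```

```text
[0.68798911 0.09477083 0.11864043] [-0.02  0.01 -0.    0.01  0.01 -0.01  0.01]
[[-0.27  0.93  0.23]
 [ 0.78  0.35 -0.51]
 [-0.56  0.04 -0.83]]
4 rows dist 74 mm ang 3
[0.01, 0.01, -0.0, 0.74, -0.03, 0.1, 0.5, 0.01, 0.01, -0.0, 0.74, -0.03, 0.1, 0.5, 0.01, 0.01, -0.0, 0.73, -0.03, 0.11, 0.5, 0.01, 0.01, -0.0, 0.73, -0.03, 0.11, 0.5]
```

arm_command:
  targets: [0.02,0.01,0,0.6,-0.03,0.15,0.5,0.02,0.01,0,0.6,-0.03,0.15,0.5,0.02,0.01,0,0.6,-0.03,0.15,0.5,0,0.01,0,0.6,-0.03,0.1,0.5,0,0,0,0,0,0,0.5,0,0,0,0,0,0,0.5]

```text
time: 18.7
ee_pos: [0.6686, 0.1422, 0.0718]
eef_rot: [0.556, 0.784, -0.161, 0.223]
ft_force: [0.5, -0.7, -0.4]
width: 0.0432
```

Run:
```python
from h import *
log();p,R,s=st();print(p,s["joint_vel"].round(2));print(R.as_matrix().round(2))
C=np.array([.611,.131]);d=R.as_matrix()[:2,1];print("radial",(p[:2]-C)@d/np.linalg.norm(d))
R1=tgt(np.radians(19.3),np.radians(57));b=np.array([.667,.146,.069])
rows(b,R1,.5,n=2)
```

```text
[0.66862805 0.14222284 0.07177019] [-0.02  0.   -0.01  0.04 -0.01 -0.02  0.  ]
[[-0.28  0.94  0.17]
 [ 0.8   0.33 -0.5 ]
 [-0.53 -0.   -0.85]]
radial 0.058101256409737234
2 rows dist 5 mm ang 1
[-0.0, -0.01, 0.0, 0.1, -0.01, 0.0, 0.5, -0.0, -0.01, 0.0, 0.1, -0.01, 0.0, 0.5]
```

arm_command:
  targets: [0,0,0,0.2,0,0,0.4,0,0,0,0,0,0,0.1,0,0,0,0,0,0,0,0,0,0,0,0,0,0,0,0,0,0,0,0,0,0,0,0,0,0,0,0,0,0,0,0,0,0,0,0,0,0,0,0,0,0,0,0,0,0,0,0,0]
  newtons: 50

```text
time: 19.45
ee_pos: [0.6681, 0.145, 0.0727]
eef_rot: [0.556, 0.784, -0.161, 0.225]
ft_force: [-1.2, -1.1, 2.1]
width: 0.013
```

Run:
```python
from h import *
log();p,R,s=st();print(p,s["ft_force"],s["width"])
for n in("scene",):
    im=camera(n)[:,:,::-1].copy();c=proj(n,[[.63,.13,.06]])[0].astype(int)
    cv2.imwrite(f"pics/{n}7z.png",cv2.resize(im[c[1]-60:c[1]+60,c[0]-80:c[0]+80],None,fx=5,fy=5,interpolation=cv2.INTER_CUBIC))
```

```text
[0.66810459 0.14504981 0.07273689] [-1.22689864 -1.1329476   2.10008243] 0.013015876488495295
```

View pics/scene7z.png

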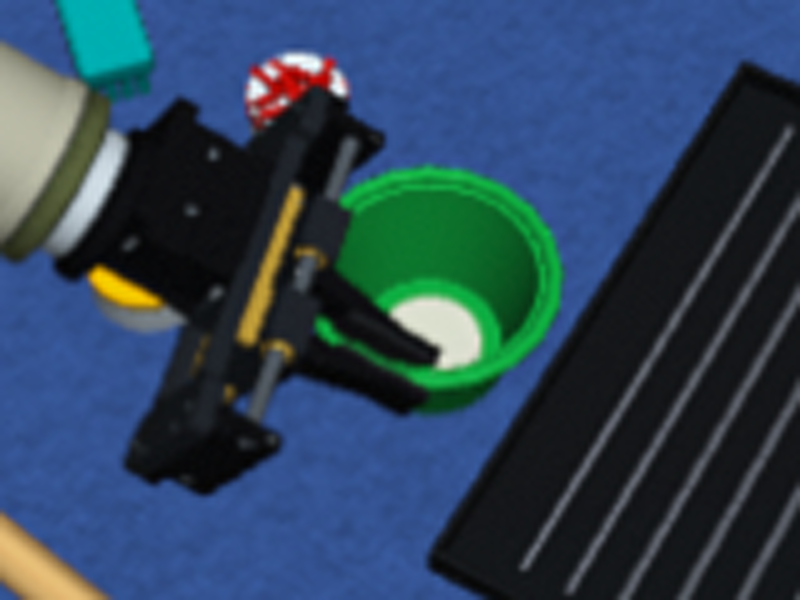

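```bash
cat > flip.py <<'E'
from h import *
from kin2 import fitV,ik,fk
NPZ="rel.npz"
def T(R,p): M=np.eye(4);M[:3,:3]=R.as_matrix();M[:3,3]=p;return M
def setrel(C):
    p,R,s=st();B=T(Rn.identity(),[C[0],C[1],0]);n=R.as_matrix()[:,1].copy();n[2]=0;n/=np.linalg.norm(n)
    np.savez(NPZ,rel=np.linalg.inv(B)@T(R,p),n=n)
def pose(tau,P,dt=0):
    """tool pose for bowl tilt tau deg with bead-centre front point at P"""
    d=np.load(NPZ);n=d["n"];t=np.cross([0,0,1],n)  # tip dir
    Rb=Rn.from_rotvec(-n*np.radians(tau)) # rotate z towards t ?
    if Rb.apply([0,0,1])@t<0 and tau>1: Rb=Rn.from_rotvec(n*np.radians(tau))
    b=np.array(P)-Rb.apply(.060*t+np.array([0,0,.066]))
    M=T(Rb,b)@d["rel"];return M[:3,3],Rn.from_matrix(M[:3,:3]),b+Rb.apply([0,0,.035])
E
python3 - <<'E'
from flip import *
setrel((.611,.131));v,_=fitV();p,R,s=st();q=s["joint_positions"]
d=np.load(NPZ);t=np.cross([0,0,1],d["n"]);print("tip dir",t.round(3))
print("P0",(np.array([.611,.131,.066])+.06*t).round(3))
F=np.array([.612,.3136,0]);P=F-.06*t;print("P",P.round(3))
for tau,Pv in((0,(.591,.188,.066)),(0,(.591,.188,.086)),(30,(.6,.205,.085)),(55,(.615,.23,.06)),(75,(*P[:2],.02)),(88,(*P[:2],.008)),(105,(*P[:2],.009)),(120,(*P[:2],.009)),(128,(*P[:2],.009))):
    a,Ra,mid=pose(tau,Pv);q,e,w=ik(a,Ra,q,v);print(tau,a.round(3),Ra.as_matrix()[:,0].round(2),"mid",mid.round(3),q.round(2),round(e,4))
a,Ra,_=pose(0,(.591,.188,.08));b,Rb,_=pose(30,(.6,.205,.085));c,Rc,_=pose(55,(.615,.23,.06))
rows(a,Ra,0,n=1);rows(b,Rb,0,p0=a,R0=Ra);rows(c,Rc,0,p0=b,R0=Rb)
E
```

```text
tip dir [-0.33   0.944  0.   ]
P0 [0.591 0.188 0.066]
P [0.632 0.257 0.   ]
0 [0.668 0.145 0.073] [-0.28  0.8  -0.53] mid [0.611 0.131 0.035] [ 0.38  1.   -0.49  1.2  -0.52  1.44  0.53] 0.0
0 [0.668 0.145 0.093] [-0.28  0.8  -0.53] mid [0.611 0.131 0.055] [ 0.38  0.97 -0.5   1.2  -0.53  1.46  0.51] 0.0
30 [0.673 0.174 0.124] [-0.16  0.44 -0.88] mid [0.622 0.141 0.088] [ 0.15  0.69 -0.39  1.31 -0.24  1.27  0.25] 0.0
55 [0.681 0.219 0.118] [-0.02  0.05 -1.  ] mid [0.635 0.174 0.091] [-0.18  0.63 -0.26  1.32  0.11  1.21 -0.1 ] 0.0
75 [0.691 0.266 0.085] [ 0.1  -0.28 -0.96] mid [0.647 0.214 0.07 ] [-0.48  0.73 -0.13  1.24  0.39  1.27 -0.38] 0.0
88 [0.686 0.28  0.074] [ 0.16 -0.47 -0.87] mid [0.643 0.226 0.067] [-0.63  0.81 -0.05  1.21  0.54  1.36 -0.52] 0.0
105 [0.679 0.298 0.071] [ 0.24 -0.69 -0.68] mid [0.637 0.243 0.075] [-0.8   0.94  0.04  1.11  0.69  1.52 -0.63] 0.0
120 [0.674 0.313 0.062] [ 0.29 -0.83 -0.47] mid [0.631 0.26  0.076] [-0.91  1.1   0.12  1.    0.8   1.67 -0.68] 0.0
128 [0.672 0.319 0.057] [ 0.31 -0.89 -0.34] mid [0.628 0.269 0.075] [-0.95  1.2   0.17  0.93  0.84  1.75 -0.68] 0.0
1 rows dist 14 mm ang 0
[0.0, -0.0, -0.0, -0.28, -0.0, -0.48, 0]
5 rows dist 47 mm ang 30
[0.0, -0.13, 0.0, 0.01, 0.11, -0.36, 0, 0.0, -0.13, 0.0, -0.02, 0.11, -0.36, 0, 0.0, -0.13, 0.0, -0.06, 0.11, -0.35, 0, 0.0, -0.13, 0.0, -0.1, 0.11, -0.34, 0, 0.0, -0.13, 0.0, -0.13, 0.11, -0.33, 0]
5 rows dist 46 mm ang 25
[0.0, -0.11, 0.0, 0.19, 0.18, -0.26, 0, 0.0, -0.11, 0.0, 0.17, 0.18, -0.28, 0, 0.0, -0.11, 0.0, 0.14, 0.18, -0.29, 0, 0.0, -0.11, 0.0, 0.12, 0.18, -0.3, 0, 0.0, -0.11, 0.0, 0.09, 0.18, -0.31, 0]
```

arm_command:
  targets: [0,0,0,-0.28,0,-0.48,0,0,-0.12,0,0,0.1,-0.35,0,0,-0.12,0,0,0.1,-0.35,0,0,-0.12,0,-0.05,0.1,-0.35,0,0,-0.12,0,-0.1,0.1,-0.35,0,0,-0.12,0,-0.1,0.1,-0.3,0,0,0,0,0,0,0,0]

```text
time: 20.08
ee_pos: [0.6747, 0.1715, 0.1258]
eef_rot: [0.505, 0.703, -0.292, 0.408]
ft_force: [-2.0, 1.7, 0.1]
width: 0.009
```

Run:
```python
from flip import *
log();p,R,s=st();print(p,s["ft_force"],s["width"],R.as_matrix()[:,0].round(2))
for n in("scene",):
    im=camera(n)[:,:,::-1].copy();c=proj(n,[[.63,.15,.06]])[0].astype(int)
    cv2.imwrite(f"pics/{n}8z.png",cv2.resize(im[c[1]-60:c[1]+60,c[0]-80:c[0]+80],None,fx=5,fy=5,interpolation=cv2.INTER_CUBIC))
c,Rc,_=pose(55,(.615,.23,.06));rows(c,Rc,0)
```

```text
[0.67465045 0.17146778 0.12576212] [-2.01254086  1.72367813  0.11260625] 0.008976715839917921 [-0.16  0.47 -0.87]
5 rows dist 51 mm ang 27
[-0.0, -0.12, -0.0, 0.22, 0.17, -0.29, 0, -0.0, -0.12, -0.0, 0.2, 0.18, -0.31, 0, -0.0, -0.12, -0.0, 0.17, 0.18, -0.32, 0, -0.0, -0.12, -0.0, 0.14, 0.18, -0.34, 0, -0.0, -0.12, -0.0, 0.1, 0.18, -0.35, 0]
```

View pics/scene8z.png

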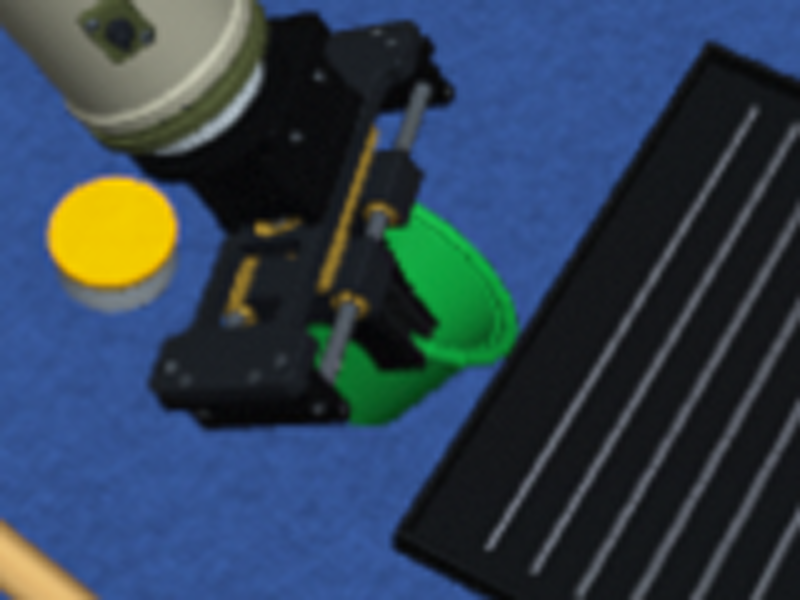

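arm_command:
  targets: [0,-0.1,0,0.15,0.15,-0.3,0,0,-0.1,0,0.15,0.18,-0.3,0,0,-0.1,0,0.1,0.18,-0.3,0,0,-0.1,0,0.05,0.18,-0.3,0,0,0,0,0,0,0,0]
  newtons: 60

```text
time: 20.55
ee_pos: [0.6822, 0.1995, 0.1227]
eef_rot: [0.455, 0.629, -0.372, 0.508]
ft_force: [-1.0, 2.5, -1.4]
width: 0.0072
```

Run:
```python
from flip import *
log();p,R,s=st();print(p,s["ft_force"],s["width"],R.as_matrix()[:,0].round(2))
for n in("scene","top"):
    im=camera(n)[:,:,::-1].copy();c=proj(n,[[.63,.19,.06]])[0].astype(int)
    cv2.imwrite(f"pics/{n}9z.png",cv2.resize(im[c[1]-60:c[1]+60,c[0]-80:c[0]+80],None,fx=5,fy=5,interpolation=cv2.INTER_CUBIC))
```

```text
[0.68215737 0.19953175 0.12265487] [-1.01074977  2.509317   -1.40779369] 0.007240722599885848 [-0.07  0.2  -0.98]
```

View pics/scene9z.png

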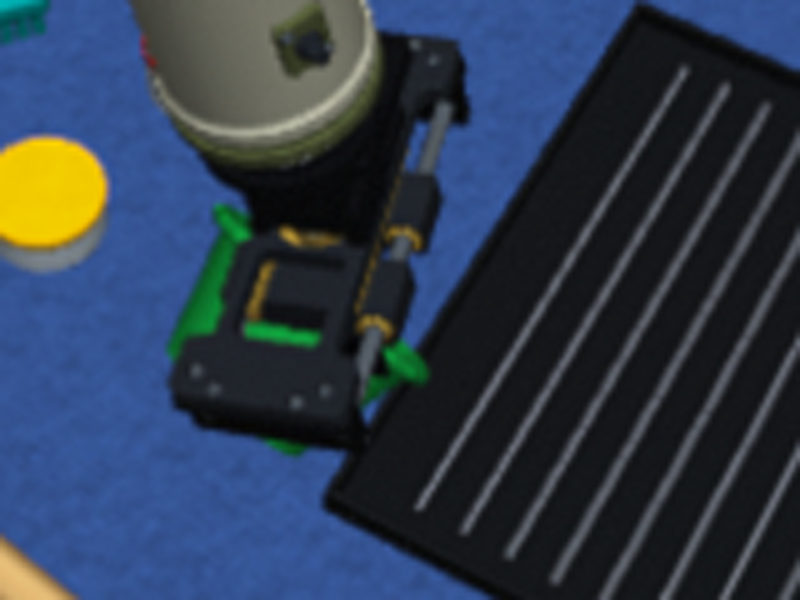

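View pics/top9z.png

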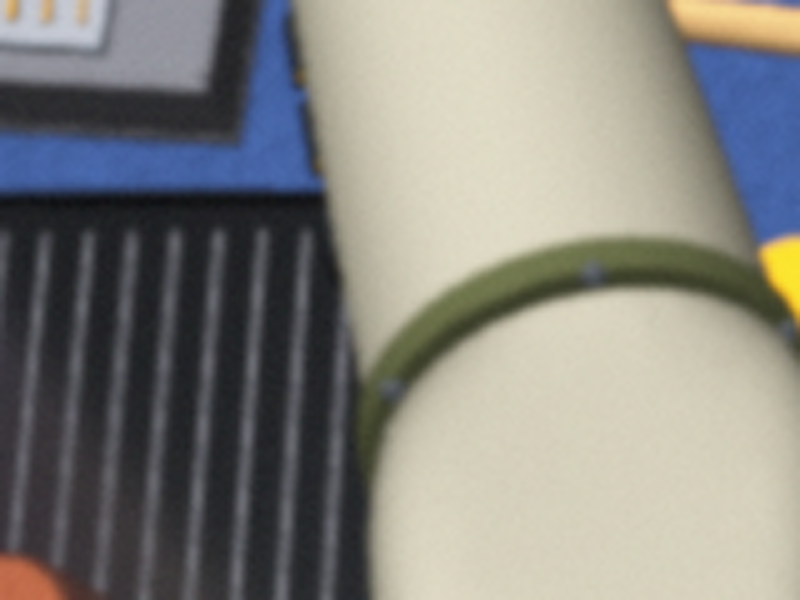

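arm_command:
  targets: [0,-0.06,0,-0.2,0,0,0,0,-0.06,0,-0.3,0,0,0,0,-0.06,0,-0.3,0,0,0,0,-0.06,0,-0.3,0,0,0,0,0,0,-0.3,0,0,0,0,0,0,0,0,0,0]
  newtons: 60

```text
time: 21.15
ee_pos: [0.6847, 0.1731, 0.147]
eef_rot: [0.42, 0.579, -0.425, 0.554]
ft_force: [0.9, -1.4, -1.8]
width: 0.0067
```

```bash
cat > look.py <<'E'
import sys
from h import *
log();p,R,s=st();print(p.round(4),s["ft_force"].round(1),"w",s["width"].round(4),"x",R.as_matrix()[:,0].round(2),"y",R.as_matrix()[:,1].round(2),s["joint_positions"].round(2))
tag=sys.argv[1];pt=[float(a) for a in sys.argv[2:5]]
for n in sys.argv[5:]:
    im=camera(n)[:,:,::-1].copy();cv2.imwrite(f"pics/{n}{tag}.png",im);c=proj(n,[pt])[0].astype(int);y0=min(max(0,c[1]-60),280);x0=min(max(0,c[0]-80),480);print(n,"crop origin",x0,y0)
    cv2.imwrite(f"pics/{n}{tag}z.png",cv2.resize(im[y0:y0+120,x0:x0+160],None,fx=5,fy=5,interpolation=cv2.INTER_CUBIC))
E
python3 look.py 10 .65 .2 .08 scene top
```

```text
Traceback (most recent call last):
  File "look.py", line 3, in <module>
    log();p,R,s=st();print(p.round(4),s["ft_force"].round(1),"w",s["width"].round(4),"x",R.as_matrix()[:,0].round(2),"y",R.as_matrix()[:,1].round(2),s["joint_positions"].round(2))
                                                                 ^^^^^^^^^^^^^^^^
AttributeError: 'float' object has no attribute 'round'
```

```bash
sed -i 's/s\["width"\].round(4)/round(s["width"],4)/' look.py; python3 look.py 10 .65 .2 .08 scene top
```

```text
[0.6847 0.1731 0.147 ] [ 0.9 -1.4 -1.8] w 0.0067 x [-0.03  0.02 -1.  ] y [ 0.96  0.29 -0.03] [-0.16  0.6  -0.21  1.29  0.1   1.29 -0.08]
scene crop origin 257 230
top crop origin 164 66
```

View pics/scene10z.png

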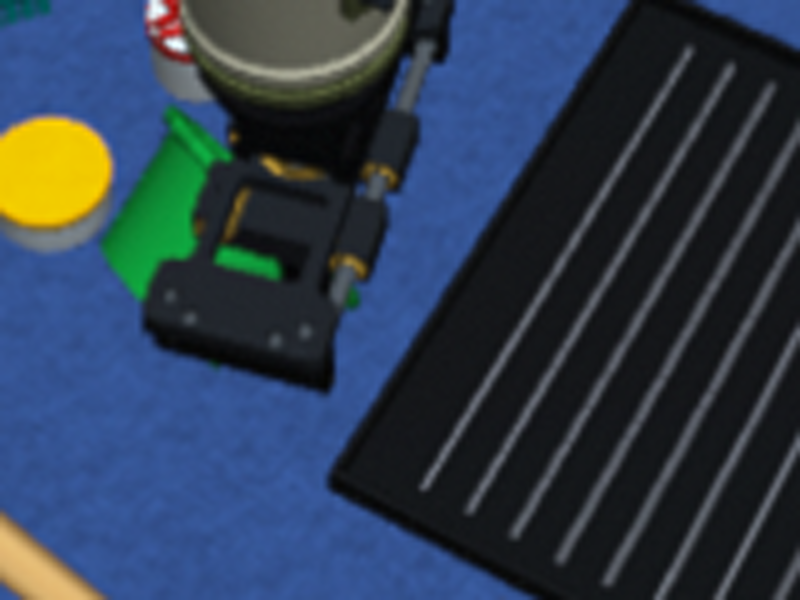

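Run:
```python
from h import *
rows(np.array([.72,.32,.17]),tgt(np.radians(5)),0,n=9)
```

```text
9 rows dist 153 mm ang 12
[0.03, -0.0, 0.0, -0.1, 0.34, -0.58, 0, 0.03, -0.0, 0.0, -0.1, 0.32, -0.59, 0, 0.03, -0.0, 0.0, -0.1, 0.31, -0.6, 0, 0.03, -0.0, 0.0, -0.11, 0.3, -0.6, 0, 0.03, -0.0, 0.0, -0.11, 0.28, -0.61, 0, 0.03, -0.0, 0.0, -0.11, 0.27, -0.62, 0, 0.03, -0.0, 0.0, -0.11, 0.26, -0.62, 0, 0.03, -0.0, 0.0, -0.11, 0.24, -0.63, 0, 0.03, -0.0, 0.0, -0.11, 0.23, -0.63, 0]
```

arm_command:
  targets: [0.01,0,0,-0.2,0.15,-0.3,0,0.03,0,0,-0.15,0.3,-0.45,0,0.03,0,0,-0.1,0.3,-0.55,0,0.03,0,0,-0.1,0.3,-0.6,0,0.03,0,0,-0.1,0.3,-0.6,0,0.03,0,0,-0.1,0.3,-0.6,0,0.03,0,0,-0.1,0.25,-0.6,0,0.03,0,0,-0.1,0.25,-0.55,0,0.03,0,0,-0.05,0.2,-0.45,0,0.02,0,0,0,0.1,-0.3,0,0.02,0,0,0,0.05,-0.15,0]
  newtons: 40

```text
time: 22.17
ee_pos: [0.7256, 0.3104, 0.1664]
eef_rot: [0.486, 0.527, -0.497, 0.489]
ft_force: [-0.2, -0.0, -2.3]
width: 0.0071
```

```bash
python3 look.py 11 .68 .3 .08 scene top
```

```text
[0.7256 0.3104 0.1664] [-0.2 -0.  -2.3] w 0.0071 x [-0.05  0.02 -1.  ] y [ 1.    0.03 -0.05] [-0.36  0.79 -0.17  0.94  0.08  1.45 -0.46]
scene crop origin 288 262
top crop origin 126 52
```

View pics/scene11z.png

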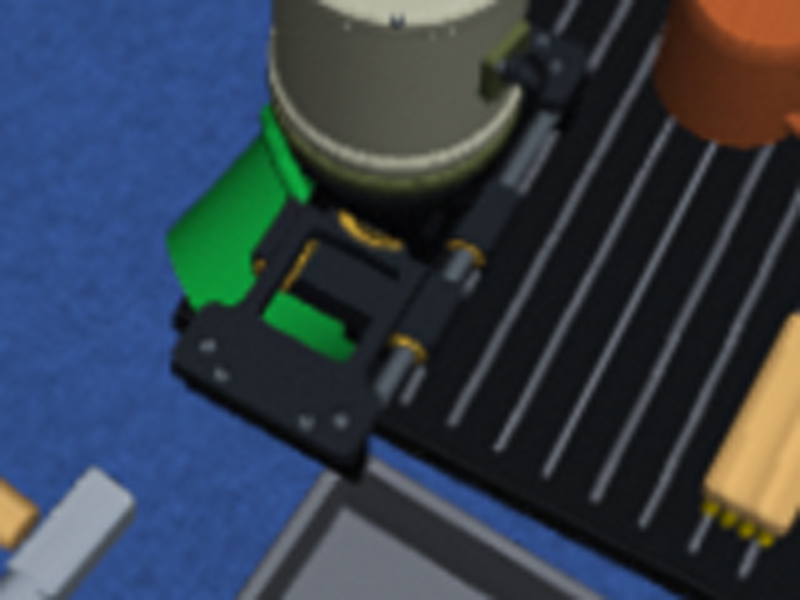

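View pics/scene11.png

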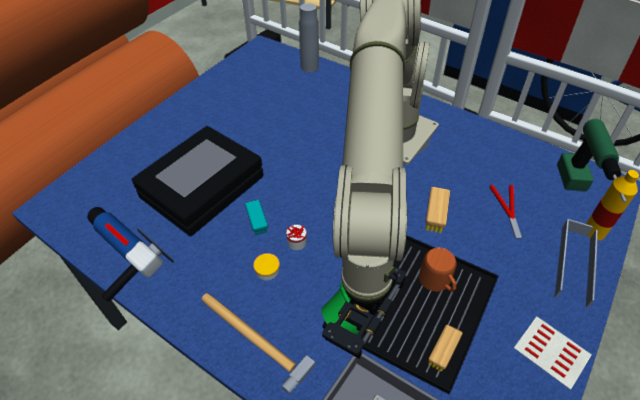

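```bash
cat > pose.py <<'E'
import sys
from h import *
from scipy.optimize import minimize
tt=np.linspace(0,2*np.pi,48,endpoint=False)
RING=np.vstack([np.c_[r*np.cos(tt),r*np.sin(tt),0*tt+z] for z,r in((0,.040),(.062,.0555),(.062,.0628),(.066,.064),(.070,.0628))])
def sil(n,B,b):
    h=cv2.convexHull(proj(n,B.apply(RING)+b).astype(np.float32)*16);o=np.zeros((400,640),np.uint8)
    cv2.fillConvexPoly(o,h.round().astype(np.int32),1,shift=4);return o.astype(bool)
def masks(im):
    im=im.astype(int);B,G,R=im[...,0],im[...,1],im[...,2]
    g=(G>B*1.2)&(G>R*1.4)&(G>50); bl=(B>G*1.25)&(B>R*1.5)&(B>60); return g,bl
def pose_from(x):  # x: bx,by,bz (origin), axis a via (tilt, azim)
    a=np.array([np.sin(x[3])*np.cos(x[4]),np.sin(x[3])*np.sin(x[4]),np.cos(x[3])])
    R,_=Rn.align_vectors([a],[[0,0,1]]);return R,np.array(x[:3])
def cost(x,I,prior=None,w=None):
    R,b=pose_from(x);c=0
    for n,(g,bl,roi) in I.items():
        s=sil(n,R,b);c+=np.sum(g&~s&roi)+np.sum(s&bl)
    if prior is not None: c+=np.sum(((np.array(x)-prior)/w)**2)
    return c
def load(tag,names,ctr,rad=70):
    I={}
    for n in names:
        im=cv2.imread(f"pics/{n}{tag}.png");g,bl=masks(im);c=proj(n,[ctr])[0]
        yy,xx=np.mgrid[:400,:640];roi=(xx-c[0])**2+(yy-c[1])**2<rad**2;I[n]=(g,bl,roi);print(n,(g&roi).sum())
    return I
def solve(I,x0,w):
    best=None;rng=np.random.default_rng(1)
    x0=np.array(x0,float);w=np.array(w,float)
    for k in range(12):
        xs=x0+ (rng.normal(0,.6,5)*w if k else 0)
        S=np.vstack([xs]+[xs+np.eye(5)[i]*w[i]*.7 for i in range(5)])
        r=minimize(cost,xs,args=(I,x0,w*2),method="Nelder-Mead",options=dict(initial_simplex=S,maxfev=250))
        if best is None or r.fun<best.fun: best=r
    return best
def over(tag,n,x,out):
    im=cv2.imread(f"pics/{n}{tag}.png");R,b=pose_from(x);s=sil(n,R,b).astype(np.uint8)
    cs,_=cv2.findContours(s,cv2.RETR_EXTERNAL,cv2.CHAIN_APPROX_NONE);c=cs[0][:,0].mean(0).astype(int)
    im=cv2.resize(im,None,fx=4,fy=4,interpolation=cv2.INTER_CUBIC);cv2.polylines(im,[cs[0]*4],True,(0,0,255),1)
    pr=proj(n,R.apply(RING[-48:])+b);cv2.polylines(im,[(pr*4).astype(np.int32).reshape(-1,1,2)],True,(255,255,255),1)
    y0=max(0,c[1]*4-280);x0=max(0,c[0]*4-360);cv2.imwrite(out,im[y0:y0+560,x0:x0+720])
E
python3 - <<'E'
from pose import *
p,R,s=st()
m=np.arctan2(-.03,-1.);tau=1.1
# guess: top bead at TCP+20mm ; origin from it
top=p+R.apply([.018,0,0]);a=np.array([np.sin(tau)*np.cos(m),np.sin(tau)*np.sin(m),np.cos(tau)])
r=np.array([-np.cos(tau)*np.cos(m),-np.cos(tau)*np.sin(m),np.sin(tau)]) # radial up
b=top-.066*a-.060*r
I=load("11",["scene","top"],[.7,.3,.08])
res=solve(I,[*b,tau,m],[.01,.01,.01,.25,.15]);x=res.x;print(res.fun,x.round(3))
B,bb=pose_from(x);ring=B.apply(RING[3*48:4*48])+bb;print("lowest rim",ring[ring[:,2].argmin()].round(3),"top rim",ring[ring[:,2].argmax()].round(3), "foot low",(B.apply(RING[:48])+bb)[:,2].min().round(3),"TCP",p.round(3))
over("11","scene",x,"pics/o11.png")
E
```

```text
scene 704
top 792Traceback (most recent call last):
  File "<stdin>", line 9, in <module>
  File "pose.py", line 33, in solve
    r=minimize(cost,xs,args=(I,x0,w*2),method="Nelder-Mead",options=dict(initial_simplex=S,maxfev=250))
    res = _minimize_neldermead(fun, x0, args, callback, bounds=bounds,
                               **options)
    fxr = func(xr)
    fx = function(np.copy(x), *(wrapper_args + args))
  File "pose.py", line 18, in cost
    s=sil(n,R,b);c+=np.sum(g&~s&roi)+np.sum(s&bl)
  File "pose.py", line 7, in sil
    h=cv2.convexHull(proj(n,B.apply(RING)+b).astype(np.float32)*16);o=np.zeros((400,640),np.uint8)
                     ~~~~^^^^^^^^^^^^^^^^^^^
  File "h.py", line 9, in proj
    c=calibration(n);return cv2.projectPoints(np.array(X,float).reshape(-1,1,3),cv2.Rodrigues(c["R"])[0],c["t"],c["camera_matrix"],c["D"])[0][:,0]
ValueError: time passes only in moves, steps and waits
```

```bash
sed -i 's/^def ray/import functools\n_cal=calibration\n@functools.lru_cache(None)\ndef calibration(n): return _cal(n)\ndef ray/' h.py
cat > run.py <<'E'
import sys
from pose import *
def go(tag,names,m,tau,top,w=(.01,.01,.01,.25,.15),show="scene"):
    a=np.array([np.sin(tau)*np.cos(m),np.sin(tau)*np.sin(m),np.cos(tau)])
    r=np.array([-np.cos(tau)*np.cos(m),-np.cos(tau)*np.sin(m),np.sin(tau)])
    b=np.array(top)-.066*a-.060*r
    I=load(tag,names,b+.035*a)
    res=solve(I,[*b,tau,m],w);x=res.x;print(res.fun,x.round(3),"tilt deg",np.degrees(x[3]).round(1))
    B,bb=pose_from(x);ring=B.apply(RING[3*48:4*48])+bb;print("lowest rim",ring[ring[:,2].argmin()].round(3),"top rim",ring[ring[:,2].argmax()].round(3), "foot low",(B.apply(RING[:48])+bb)[:,2].min().round(3))
    over(tag,show,x,f"pics/o{tag}.png");return x
E
python3 - <<'E'
from run import *
p,R,s=st();go("11",["scene"],np.pi+.03,1.1,p+R.apply([.018,0,0]))
E
```

```text
scene 704
41.56212429104008 [0.724 0.241 0.093 1.852 2.814] tilt deg 106.1
lowest rim [0.682 0.26  0.013] top rim [0.645 0.263 0.136] foot low 0.054
```

View pics/o11.png

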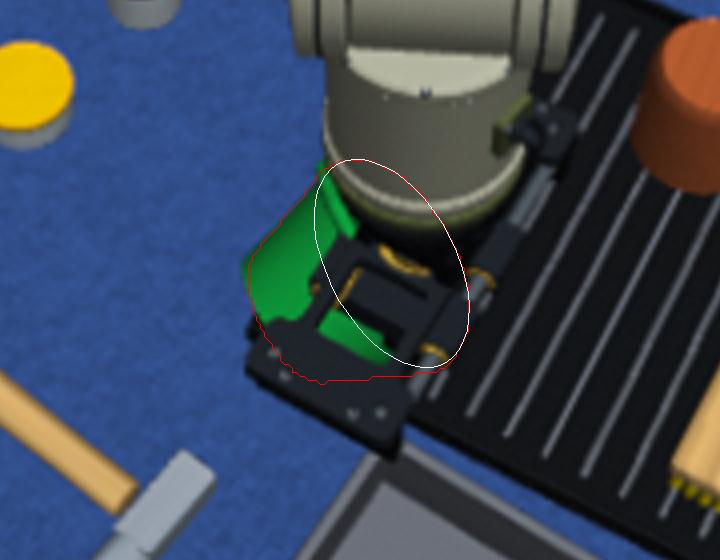

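View pics/top11z.png

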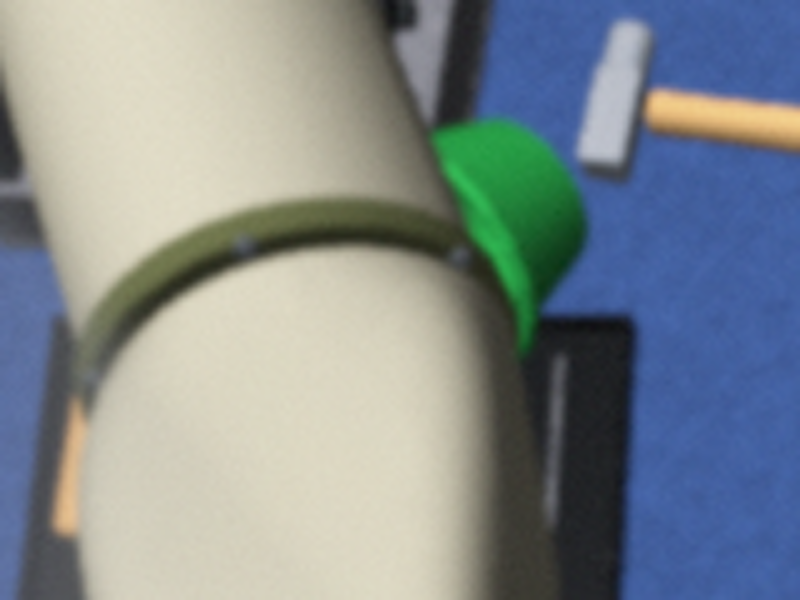

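Run:
```python
from run import *
p,R,s=st()
for m in (1.9,2.4,2.9):
    go("11",["scene","top"],m,1.5,p+[-.04,-.03,0],w=(.03,.03,.02,.3,.4),show="top")
```

```text
scene 704
top 792
36.2199907447562 [0.736 0.24  0.1   1.15  2.474] tilt deg 65.9
lowest rim [0.668 0.293 0.069] top rim [0.71  0.262 0.186] foot low 0.064
scene 704
top 792
30.403408253519082 [0.737 0.243 0.1   1.143 2.541] tilt deg 65.5
lowest rim [0.668 0.294 0.069] top rim [0.708 0.259 0.186] foot low 0.064
scene 704
top 792
44.278056734744986 [0.745 0.244 0.111 1.49  2.653] tilt deg 85.4
lowest rim [0.683 0.279 0.053] top rim [0.69  0.27  0.181] foot low 0.072
```

View pics/o11.png

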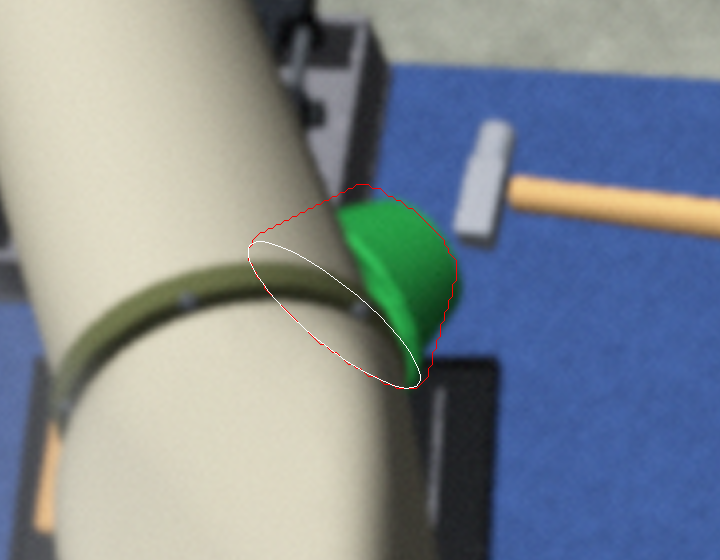

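```bash
cat > piv.py <<'E'
from h import *
from kin2 import fitV,ik,fk
def pivpose(p,R,P,m,ang):
    k=np.cross([0,0,1.],[m[0],m[1],0]);k/=np.linalg.norm(k);Q=Rn.from_rotvec(k*np.radians(ang))
    return P+Q.apply(p-P),Q*R
E
python3 - <<'E'
from piv import *
p,R,s=st();v,_=fitV();m=np.array([-.825,.565])
p1=p+[-.0205,.014,-.045];rows(p1,R,0,n=5)
P=np.array([.668,.294,.069])+[-.0205,.014,-.062];p2=p+[-.0205,.014,-.062]
q=s["joint_positions"]
for a in range(0,71,10):
    pp,RR=pivpose(p2,R,P,m,a);q,e,w=ik(pp,RR,q,v);print(a,pp.round(3),RR.as_matrix()[:,0].round(2),q.round(2),round(e,4),round(w,3))
E
```

```text
5 rows dist 51 mm ang 0
[0.0, 0.0, 0.0, 0.37, -0.14, -0.11, 0, 0.0, 0.0, 0.0, 0.37, -0.14, -0.11, 0, 0.0, 0.0, 0.0, 0.37, -0.14, -0.11, 0, 0.0, 0.0, 0.0, 0.37, -0.14, -0.11, 0, 0.0, 0.0, 0.0, 0.37, -0.14, -0.11, 0]
0 [0.705 0.324 0.104] [-0.05  0.02 -1.  ] [-0.37  0.79 -0.18  1.07  0.08  1.32 -0.49] 0.0 0.0
10 [0.69  0.334 0.109] [ 0.09 -0.07 -0.99] [-0.48  0.7  -0.13  1.21  0.21  1.2  -0.62] 0.0 0.0
20 [0.676 0.344 0.112] [ 0.23 -0.17 -0.96] [-0.6   0.64 -0.07  1.33  0.37  1.12 -0.78] 0.0 0.0
30 [0.661 0.354 0.11 ] [ 0.37 -0.26 -0.89] [-0.74  0.61 -0.01  1.43  0.54  1.07 -0.98] 0.0 0.0
40 [0.646 0.364 0.106] [ 0.49 -0.35 -0.8 ] [-0.88  0.62  0.05  1.5   0.71  1.07 -1.18] 0.0 0.0
50 [0.632 0.374 0.099] [ 0.6  -0.42 -0.68] [-1.01  0.66  0.11  1.55  0.87  1.1  -1.38] 0.0 0.0
60 [0.62  0.382 0.089] [ 0.69 -0.48 -0.55] [-1.13  0.73  0.16  1.57  1.    1.17 -1.55] 0.0 0.0
70 [0.609 0.39  0.076] [ 0.75 -0.53 -0.39] [-1.22  0.84  0.2   1.57  1.09  1.26 -1.7 ] 0.0 0.0
```

All reachable up to 70° more. Lower first.

arm_command:
  targets: [0,0,0,0.2,-0.15,-0.1,0,0,0,0,0.35,-0.15,-0.1,0,0,0,0,0.35,-0.15,-0.1,0,0,0,0,0.35,-0.15,-0.1,0,0,0,0,0.3,-0.1,-0.1,0,0,0,0,0.1,0,0,0,0,0,0,0,0,0,0]

```text
time: 22.85
ee_pos: [0.7027, 0.3193, 0.1207]
eef_rot: [0.485, 0.526, -0.499, 0.489]
ft_force: [0.3, 0.6, -2.5]
width: 0.0073
```

```bash
python3 look.py 12 .66 .3 .05 scene top
python3 - <<'E'
from run import *
p,R,s=st()
for m in (2.54,):
    go("12",["scene","top"],m,1.15,p+[-.0176,-.051,.02],w=(.015,.015,.015,.2,.2),show="top")
E
```

```text
[0.7027 0.3193 0.1207] [ 0.3  0.6 -2.5] w 0.0073 x [-0.05  0.02 -1.  ] y [ 1.    0.03 -0.05] [-0.37  0.77 -0.18  1.07  0.08  1.34 -0.49]
scene crop origin 291 262
top crop origin 129 65
scene 723
top 780
1.0644397400861092 [0.713 0.25  0.054 1.153 2.6  ] tilt deg 66.1
lowest rim [0.639 0.293 0.023] top rim [0.685 0.269 0.14 ] foot low 0.018
```

View pics/o12.png

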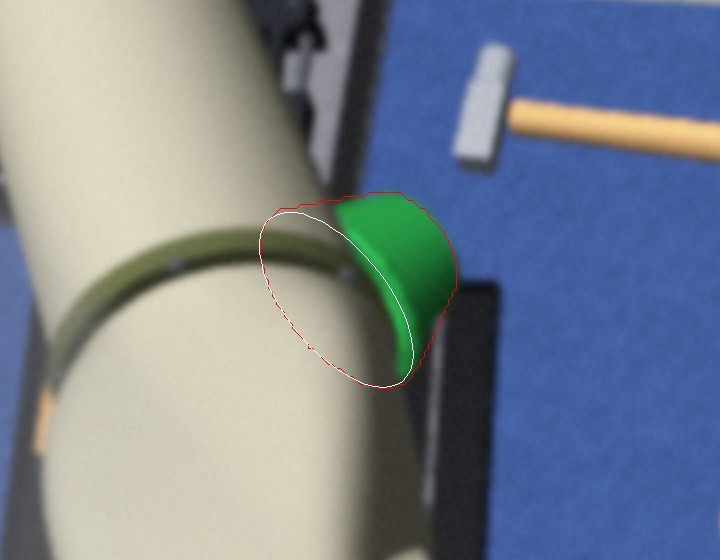

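View pics/scene12z.png

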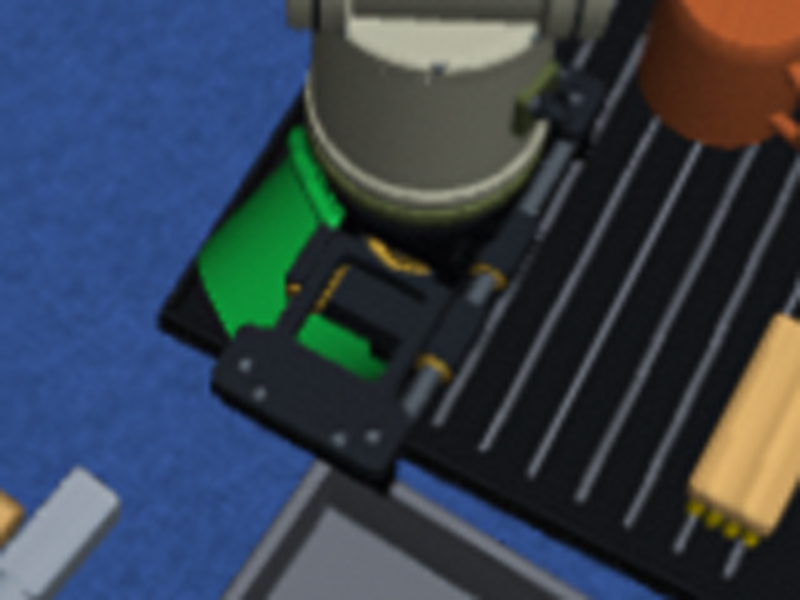

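Run:
```python
from piv import *
p,R,s=st();m=np.array([-.857,.515]);P=np.array([.641,.291,.027])
pa,Ra=pivpose(p,R,P,m,16);pa=pa+[0,0,-.020];rows(pa,Ra,0,n=5)
for a in (16,30,45,60,66):
    pp,RR=pivpose(p,R,P,m,a);print(a,(pp-[0,0,.02]).round(3))
```

```text
5 rows dist 30 mm ang 16
[0.0, -0.04, 0.06, 0.12, -0.18, -0.12, 0, 0.0, -0.04, 0.06, 0.1, -0.19, -0.12, 0, 0.0, -0.04, 0.06, 0.09, -0.19, -0.12, 0, 0.0, -0.04, 0.06, 0.08, -0.19, -0.13, 0, 0.0, -0.04, 0.06, 0.07, -0.2, -0.13, 0]
16 [0.68  0.334 0.109]
30 [0.658 0.346 0.108]
45 [0.636 0.36  0.101]
60 [0.616 0.372 0.088]
66 [0.609 0.376 0.081]
```

arm_command:
  targets: [0,-0.04,0.06,0.12,-0.18,-0.12,0,0,-0.04,0.06,0.1,-0.18,-0.12,0,0,-0.04,0.06,0.1,-0.18,-0.12,0,0,-0.04,0.06,0.1,-0.2,-0.12,0,0,-0.04,0.06,0.1,-0.2,-0.12,0,0,0,0,0.1,0,0,0,0,0,0,0,0,0,0,0,0,0,0,0,0,0]

```text
time: 23.62
ee_pos: [0.6846, 0.3323, 0.1092]
eef_rot: [0.508, 0.42, -0.471, 0.586]
ft_force: [-0.2, 1.0, -3.0]
width: 0.007
```

```bash
python3 look.py 13 .65 .3 .05 scene top
python3 - <<'E'
from run import *
p,R,s=st()
go("13",["scene","top"],2.6,1.42,p+[-.0176,-.051,.02],w=(.02,.02,.015,.25,.2),show="top")
E
```

```text
[0.6846 0.3323 0.1092] [-0.2  1.  -3. ] w 0.007 x [ 0.2  -0.13 -0.97] y [0.98 0.04 0.2 ] [-0.55  0.64 -0.09  1.32  0.31  1.1  -0.72]
scene crop origin 293 258
top crop origin 128 68
scene 992
top 1478
1.0459038648151018 [0.708 0.253 0.059 1.405 2.572] tilt deg 80.5
lowest rim [0.643 0.291 0.007] top rim [0.664 0.285 0.133] foot low 0.02
```

View pics/o13.png

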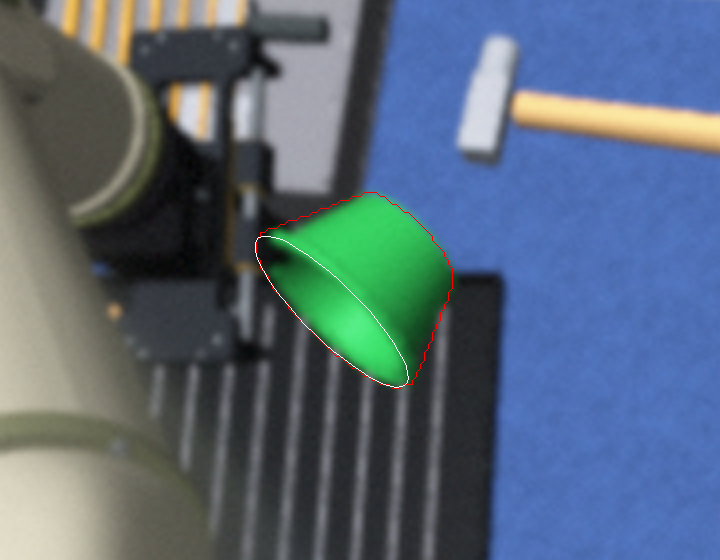

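arm_command:
  targets: [0,0,0,0.2,0.04,0,0,0,0,0,0.15,0.03,0,0,0,0,0,0,0,0,0,0,0,0,0,0,0,0,0,0,0,0,0,0,0]

```text
time: 24.13
ee_pos: [0.6949, 0.3297, 0.1061]
eef_rot: [0.513, 0.418, -0.47, 0.584]
ft_force: [-2.0, 1.1, 1.5]
width: 0.0076
```

```bash
python3 look.py 14 .65 .3 .05 scene top
python3 - <<'E'
from run import *
from piv import pivpose
p,R,s=st()
x=go("14",["scene","top"],2.572,1.42,p+[-.0186,-.047,.02],w=(.02,.02,.015,.25,.2),show="top")
m=np.array([np.cos(x[4]),np.sin(x[4])]);B,b=pose_from(x);a=B.apply([0,0,1]);r=np.array([m[0]*np.cos(x[3]),m[1]*np.cos(x[3]),-np.sin(x[3])])
P=b+.066*a+.06*r;print("P",P.round(3),m.round(3))
P[2]=.009
pa,Ra=pivpose(p,R,P,m,25);pb,Rb=pivpose(p,R,P,m,42);print(pa.round(3),pb.round(3));rows(pa,Ra,0,n=6);rows(pb,Rb,0,n=4,p0=pa,R0=Ra)
E
```

```text
[0.6949 0.3297 0.1061] [-2.   1.1  1.5] w 0.0076 x [ 0.21 -0.12 -0.97] y [0.98 0.03 0.21] [-0.54  0.66 -0.08  1.31  0.31  1.09 -0.71]
scene crop origin 293 258
top crop origin 128 68
scene 924
top 1447
5.161696091136822 [0.712 0.248 0.057 1.369 2.481] tilt deg 78.4
lowest rim [0.65  0.296 0.007] top rim [0.671 0.281 0.133] foot low 0.018
P [0.651 0.295 0.011] [-0.79   0.613]
[0.662 0.356 0.103] [0.641 0.372 0.09 ]
6 rows dist 42 mm ang 25
[-0.0, -0.06, 0.07, -0.05, -0.22, -0.18, 0, -0.0, -0.06, 0.07, -0.07, -0.21, -0.17, 0, -0.0, -0.06, 0.07, -0.09, -0.21, -0.17, 0, -0.0, -0.06, 0.07, -0.11, -0.2, -0.17, 0, -0.0, -0.06, 0.07, -0.12, -0.2, -0.16, 0, -0.0, -0.06, 0.07, -0.14, -0.19, -0.16, 0]
4 rows dist 29 mm ang 17
[-0.0, -0.06, 0.07, -0.07, -0.22, -0.18, 0, -0.0, -0.06, 0.07, -0.09, -0.21, -0.18, 0, -0.0, -0.06, 0.07, -0.11, -0.21, -0.17, 0, -0.0, -0.06, 0.07, -0.13, -0.2, -0.17, 0]
```

arm_command:
  targets: [0,-0.06,0.07,-0.07,-0.22,-0.18,0,0,-0.06,0.07,-0.07,-0.22,-0.18,0,0,-0.06,0.07,-0.1,-0.2,-0.17,0,0,-0.06,0.07,-0.1,-0.2,-0.17,0,0,-0.06,0.07,-0.12,-0.2,-0.16,0,0,-0.06,0.07,-0.14,-0.2,-0.16,0,0,0,0,0,0,0,0]

```text
time: 24.82
ee_pos: [0.664, 0.3522, 0.1022]
eef_rot: [0.504, 0.232, -0.434, 0.71]
ft_force: [-1.9, 1.6, -2.9]
width: 0.0073
```

```bash
python3 look.py 15 .65 .3 .05 scene top
python3 - <<'E'
from run import *
from piv import pivpose
p,R,s=st()
x=go("15",["scene","top"],2.5,1.8,p+[-.0186,-.047,.02],w=(.02,.02,.015,.25,.2),show="top")
m=np.array([np.cos(x[4]),np.sin(x[4])]);B,b=pose_from(x);a=B.apply([0,0,1]);r=np.array([m[0]*np.cos(x[3]),m[1]*np.cos(x[3]),-np.sin(x[3])])
P=b+.066*a+.06*r;print("P",P.round(3),m.round(3), "land",(P[:2]+.06*m).round(3))
P[2]=.009
pa,Ra=pivpose(p,R,P,m,20);print(pa.round(3));rows(pa,Ra,0,n=5)
E
```

```text
[0.664  0.3522 0.1022] [-1.9  1.6 -2.9] w 0.0073 x [ 0.52 -0.38 -0.77] y [0.85 0.11 0.51] [-0.91  0.65  0.11  1.49  0.74  1.06 -1.22]
scene crop origin 293 258
top crop origin 128 68
scene 2051
top 1418
20.257800729241204 [0.695 0.262 0.087 1.883 2.511] tilt deg 107.9
lowest rim [0.661 0.289 0.006] top rim [0.628 0.309 0.128] foot low 0.049
P [0.659 0.288 0.01 ] [-0.808  0.589] land [0.611 0.323]
[0.642 0.367 0.089]
5 rows dist 35 mm ang 20
[0.0, -0.05, 0.07, -0.06, -0.22, -0.16, 0, 0.0, -0.05, 0.07, -0.08, -0.21, -0.16, 0, 0.0, -0.05, 0.07, -0.1, -0.21, -0.15, 0, 0.0, -0.05, 0.07, -0.12, -0.2, -0.15, 0, 0.0, -0.05, 0.07, -0.13, -0.2, -0.14, 0]
```

View pics/o15.png

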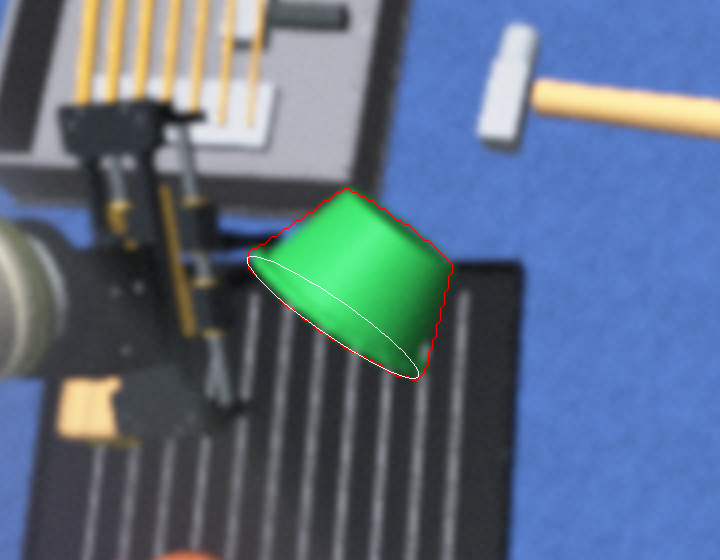

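arm_command:
  targets: [0,-0.05,0.07,-0.06,-0.22,-0.16,0,0,-0.05,0.07,-0.08,-0.21,-0.16,0,0,-0.05,0.07,-0.1,-0.21,-0.15,0,0,-0.05,0.07,-0.12,-0.2,-0.15,0,0,0,0,0,0,0,0]

```text
time: 25.33
ee_pos: [0.6581, 0.3523, 0.0982]
eef_rot: [0.497, 0.111, -0.398, 0.763]
ft_force: [-1.3, 1.2, -4.1]
width: 0.0074
```

```bash
python3 look.py 16 .65 .3 .05 scene top
python3 - <<'E'
from run import *
p,R,s=st();M=R.as_matrix()
for sy in(-1,1):
  for sz in(-1,1): print("corner",(p-.048*M[:,0]+sy*.095*M[:,1]+sz*.0375*M[:,2]).round(3),end=" ")
x=go("16",["scene","top"],2.5,2.1,p+[-.04,-.047,.02],w=(.02,.02,.015,.25,.2),show="scene")
E
```

```text
[0.6581 0.3523 0.0982] [-1.3  1.2 -4.1] w 0.0074 x [ 0.66 -0.5  -0.57] y [0.72 0.19 0.67] [-1.08  0.74  0.21  1.54  0.95  1.12 -1.5 ]
scene crop origin 293 258
top crop origin 128 68
corner [0.57  0.388 0.047] corner [0.553 0.324 0.083] corner [0.706 0.423 0.174] corner [0.689 0.36  0.21 ] scene 2282
top 1746
25.10514624560275 [0.688 0.26  0.107 2.165 2.467] tilt deg 124.0
lowest rim [0.672 0.271 0.017] top rim [0.618 0.318 0.123] foot low 0.074
```

View pics/o16.png

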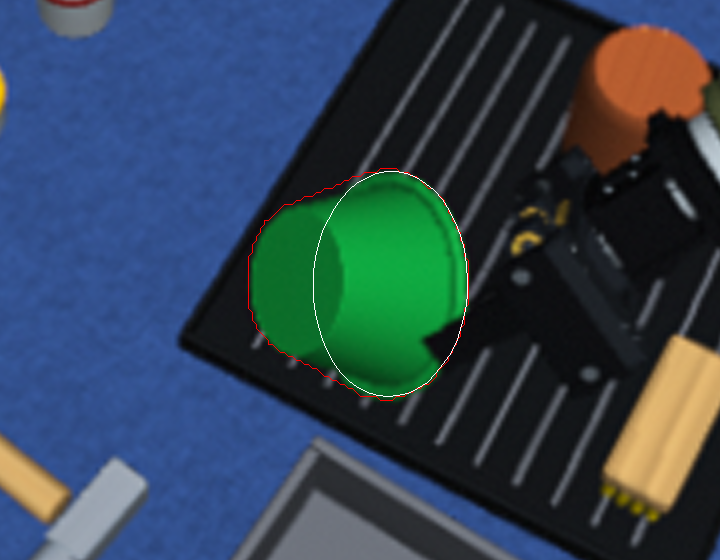

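arm_command:
  targets: [0,0,0,0.12,-0.14,-0.1,0,0,0,0,0.1,-0.12,-0.1,0,0,0,0,0,0,0,0,0,0,0,0,0,0,0]

```text
time: 25.77
ee_pos: [0.667, 0.3445, 0.0951]
eef_rot: [0.502, 0.11, -0.403, 0.757]
ft_force: [0.2, 0.5, -2.5]
width: 0.0072
```

```bash
python3 look.py 17 .65 .3 .05 scene top
python3 - <<'E'
from run import *
p,R,s=st()
x=go("17",["scene","top"],2.47,2.15,p+[-.04,-.035,.02],w=(.02,.02,.015,.25,.2),show="scene")
E
```

```text
[0.667  0.3445 0.0951] [ 0.2  0.5 -2.5] w 0.0072 x [ 0.65 -0.5  -0.57] y [0.72 0.17 0.67] [-1.07  0.74  0.22  1.53  0.95  1.11 -1.5 ]
scene crop origin 293 258
top crop origin 128 68
scene 2275
top 1712
16.00519123738462 [0.694 0.254 0.102 2.176 2.48 ] tilt deg 124.7
lowest rim [0.68  0.265 0.012] top rim [0.623 0.31  0.117] foot low 0.069
```

arm_command:
  targets: [0,0,0,-0.1,-0.17,-0.12,0,0,0,0,-0.1,-0.17,-0.12,0,0,0,0,-0.1,-0.17,-0.12,0,0,0,0,0,0,0,0,0,0,0,0,0,0,0]

```text
time: 26.28
ee_pos: [0.6539, 0.355, 0.0869]
eef_rot: [0.502, 0.109, -0.402, 0.758]
ft_force: [0.2, -1.3, 0.6]
width: 0.0074
```

```bash
python3 look.py 18 .65 .3 .05 scene top
python3 - <<'E'
from run import *
p,R,s=st()
x=go("18",["scene","top"],2.47,2.15,p+[-.04,-.035,.02],w=(.02,.02,.015,.25,.2),show="scene")
E
```

```text
[0.6539 0.355  0.0869] [ 0.2 -1.3  0.6] w 0.0074 x [ 0.65 -0.5  -0.57] y [0.72 0.17 0.67] [-1.09  0.75  0.21  1.54  0.95  1.12 -1.52]
scene crop origin 293 258
top crop origin 128 68
scene 2275
top 1722
26.01547137206141 [0.682 0.264 0.094 2.186 2.503] tilt deg 125.2
lowest rim [0.669 0.275 0.004] top rim [0.608 0.318 0.109] foot low 0.062
```

arm_command:
  targets: [0,0,0,0,0,0,0.3,0,0,0,0,0,0,0.3,0,0,0,0,0,0,0.3,0,0,0,-0.3,0,0,0.3,0,0,0,-0.6,0,0,0.3,0,0,0,-0.8,0,0,0.3,0,0,0,-0.8,0,0,0.3,0,0,0,-0.8,0,0,0.3,0,0,0,-0.6,0,0,0.3,0,0,0,0,0,0,0.3]

```text
time: 27.22
ee_pos: [0.584, 0.4088, 0.1489]
eef_rot: [0.503, 0.11, -0.402, 0.757]
ft_force: [-0.2, -0.0, 0.8]
width: 0.026
```

```bash
python3 look.py 19 .62 .31 .04 scene top
```

```text
[0.584  0.4088 0.1489] [-0.2 -0.   0.8] w 0.026 x [ 0.65 -0.5  -0.57] y [0.72 0.17 0.67] [-1.19  0.67  0.17  1.52  0.89  1.29 -1.5 ]
scene crop origin 303 253
top crop origin 124 80
```

View pics/scene19z.png

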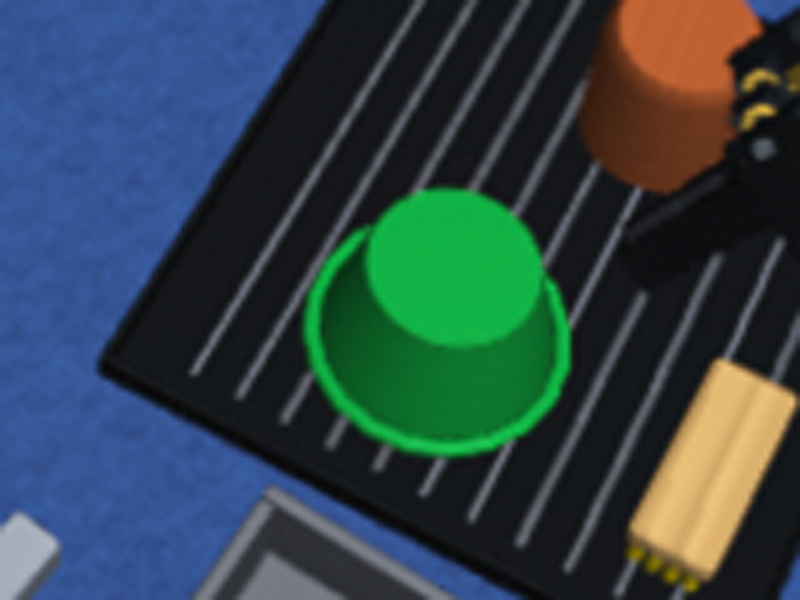

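View pics/top19.png

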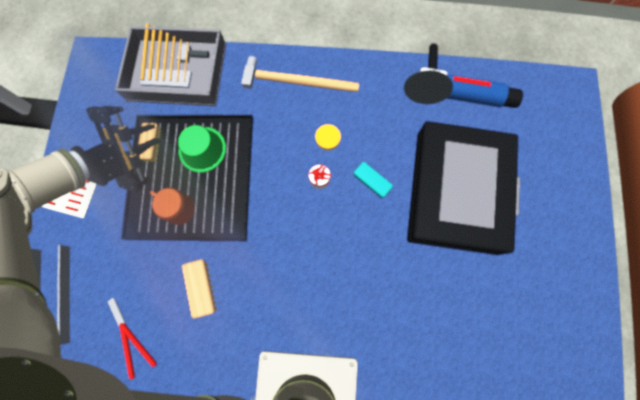

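arm_command:
  targets: [0,0,0,-0.5,0.5,0.4,0.3,0,0,0,-0.5,0.5,0.4,0.3,0,0,0,-0.5,0.5,0.4,0.3,0,0,0,-0.5,0.5,0.4,0.3,0,0,0,-0.4,0.4,0.3,0.3,0,0,0,0,0,0,0.3,0,0,0,0,0,0,0.3]

```text
time: 27.9
ee_pos: [0.5817, 0.3979, 0.244]
eef_rot: [0.498, 0.105, -0.408, 0.758]
ft_force: [0.2, -0.2, -1.3]
width: 0.0261
```

```bash
python3 look.py 20 .6 .35 .04 scene top
python3 - <<'E'
from pose import *
I=load("20",["scene","top"],[.61,.325,.04])
# full-mask fit: bowl unoccluded -> symmetric difference
def cost2(x):
    R,b=pose_from(x);return sum(np.sum((g&roi)!=sil(n,R,b)) for n,(g,bl,roi) in I.items())
best=None
for x0 in ([.61,.325,.075,np.pi-.01,.3],[.605,.33,.075,np.pi-.01,2.]):
    w=np.array([.006,.006,.004,.05,1.]);x0=np.array(x0)
    S=np.vstack([x0]+[x0+np.eye(5)[i]*w[i] for i in range(5)])
    r=minimize(cost2,x0,method="Nelder-Mead",options=dict(initial_simplex=S,maxfev=600));print(r.fun,r.x.round(3),"off flat deg",np.degrees(abs(np.pi-r.x[3])).round(1))
    if best is None or r.fun<best.fun:best=r
c=np.array([.5345,.3485]);y=.067;Rm=np.array([[np.cos(y),np.sin(y)],[-np.sin(y),np.cos(y)]])
print("tray frame",Rm@(best.x[:2]-c)); over("20","scene",best.x,"pics/o20.png")
b=cv2.imread("pics/top20.png").astype(int);a=cv2.imread("pics/top0.png").astype(int)
b2=cv2.imread("pics/scene20.png").astype(int);a2=cv2.imread("pics/scene0.png").astype(int)
for n,A,Bb,pts in(("top",a,b,{"mug":(.442,.36,.09),"tub":(.547,.007,.055),"tin":(.659,-.007,.03)}),("scene",a2,b2,{"mug":(.442,.36,.09),"tub":(.547,.007,.055),"tin":(.659,-.007,.03)})):
    for k,P in pts.items():
        u,v=proj(n,[P])[0].astype(int);D=np.abs(A[v-12:v+13,u-12:u+13]-Bb[v-12:v+13,u-12:u+13]).max(2);
        sh=cv2.phaseCorrelate(A[v-20:v+20,u-20:u+20].mean(2),Bb[v-20:v+20,u-20:u+20].mean(2));print(n,k,"changed px",(D>40).sum(),"shift",np.round(sh[0],2))
E
```

```text
[0.5817 0.3979 0.244 ] [ 0.2 -0.2 -1.3] w 0.0261 x [ 0.64 -0.51 -0.57] y [0.72 0.17 0.67] [-1.19  0.55  0.18  1.48  0.88  1.39 -1.37]
scene crop origin 322 255
top crop origin 108 87
scene 2276
top 1963
106.0 [0.609 0.325 0.076 3.16  0.645] off flat deg 1.0
111.0 [0.607 0.326 0.076 3.168 2.54 ] off flat deg 1.5
tray frame [ 0.07279882 -0.02856633]
top mug changed px 0 shift [ 0.03 -0.12]
top tub changed px 0 shift [0.03 0.04]
top tin changed px 0 shift [ 0.04 -0.08]
scene mug changed px 170 shift [0.99 0.32]
scene tub changed px 0 shift [-0.07  0.15]
scene tin changed px 0 shift [ 0.02 -0.01]
```

View pics/scene20z.png

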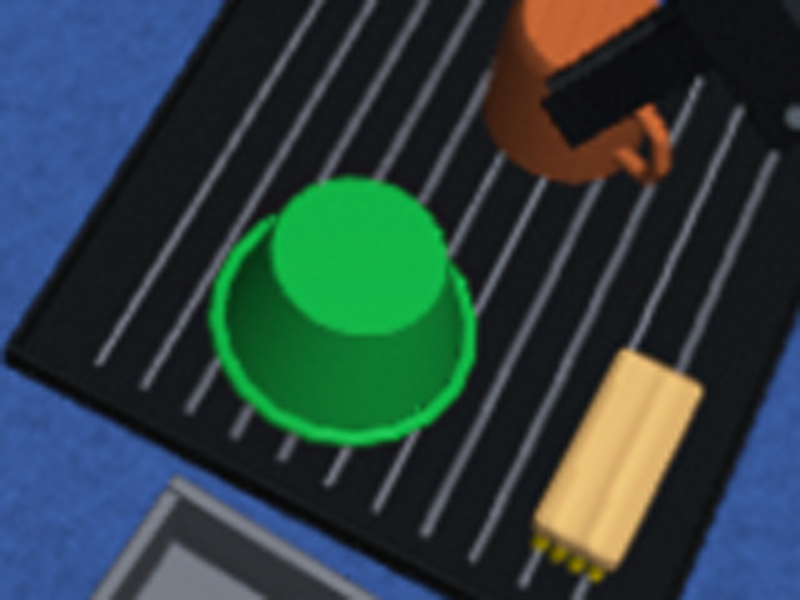

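View pics/scene20.png

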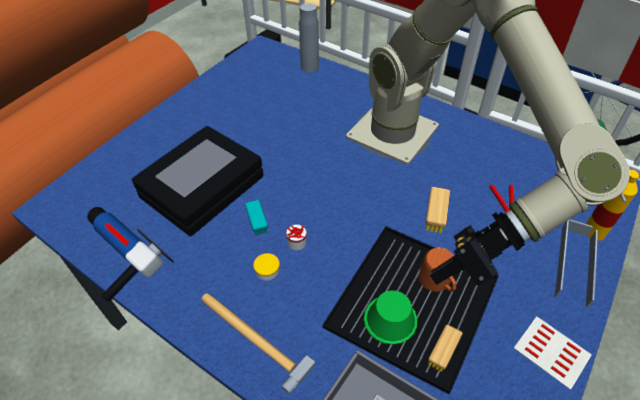

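Run:
```python
from bench import *
s=read_state();print(s["time"],abs(s["joint_vel"]).max(),s["ft_force"].round(1))
print(close_job())
```

```text
28.0 0.010284974868577525 [-0.4 -0.8 -0.7]
the job is handed in; nothing more can be done
None
```

The bowl is mouth down on the tray floor, and the brush is aside but still in the tray. I handed the job in at 28.0 s of the 67 s allowed; it reports no verdict.

- **Brush:** I moved the smaller beige brush to the tray's left (+y) side, about (0.09, 0.11) m in the tray frame. That figure comes from where I let go of it; the last pictures show it lying in the tray.
- **Bowl, on the way:** I carried it low beside the tray and gripped its rim for the tip. My first rigid grip slipped, so the bowl swung and hung from the fingertips on its side. I carried it like that over the tray, roughly 0.1 m up at its middle by my image fits. I then set its rim on the tray floor at about 80° tilt, pressing with a few newtons for several tenths of a second. I rolled it about that rim to about 125° and let it fall mouth down.
- **Bowl, final check:** The image fit puts it 1 to 1.5° off flat, at about (0.073, -0.029) m in the tray frame, with its underside 76 mm above the bench.
- **Mug, tub and tin:** The top view shows no changed pixels against the first picture. In the scene view the tub and tin are also unchanged. The mug differed there (170 pixels, about 1 px shift), which I put down to the gripper partly hiding it.
- **Robot:** The arm was still and clear of everything at hand-in.

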